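# Pack a filter column and wind it up

## Task

Pack the clear filter column: lift off its red cap and stand it knob-up on the bench, drop the blue support disc flat to the bottom of the tube and then every white frit disc on the bench flat on top of it, and put the cap fully home on the tube again. Then wind the seat up: reach through the slot of the adjuster and push the star wheel forward, tooth by tooth, until the red tooth stands upright in the middle of the slot, in line with the yellow marks. Leave the wash bottle, jar and tube rack where they stand.

Things in the scene. Friction and masses are not known exactly. Their poses are not given: they have to be found in the camera images.
- column: Fixed filter column: grey square base 110 x 110 x 12 mm with a clear upright tube on it, outside diameter 74, bore 62, its rim 158 mm above the bench, with a blue funnel collar (bore 62 widening to 70 over the top 6 mm, outside 78). Origin: centre of the base's underside on the bench, on the tube's axis; z up.
- mouth (a point): Centre of the tube's mouth, level with its rim.
- seat_top (a point): Centre of the top face of the movable aluminium seat (the floor inside the tube). It is linked under the bench to the star wheel and rises 4 mm per rad of winding, 30 mm above the bench when the red tooth is upright, about 20 to 25 mm at the start. Discs drop onto it.
- adjuster: Fixed adjuster: box 160 x 100 mm, 128 mm tall, holding the star wheel under its grey cover plate. Slot in the cover 100 mm long (its x) by 50 mm wide (its y). Origin: centre of its underside on the bench; x: the winding direction, in which a tooth in the slot is pushed; z up.
- slot (a point): Centre of the slot, level with the cover's top face, 128 mm above the bench; yellow marks lie on both sides of it.
- star (a joint): Star wheel angle, rad; axis along the adjuster's y, 71 mm above the bench, under the slot's centre. 0: red tooth upright. Starts at -2.4 to -1.4 (red tooth on the -x side, below the cover) and grows as teeth at the top are pushed along the adjuster's +x. Limits -2.6 and 0.6. Stays where it is left; about 3 N at a tip turns it.
- red_tooth (a point): Tip of the red tooth. The wheel has six straight teeth 60 degrees apart, one red, five steel, each 12 mm thick and 36 mm wide (along the axis), tips 55 mm from the axis (an upright tip is 2 mm below the cover's top face), hub radius 25 mm.
- cap: Red cap with a plug: white plug 59 mm diameter, 14 mm long at the bottom, red flange 88 mm diameter, 8 mm thick above it, round red knob 28 mm diameter, 30 mm tall on top (total 52 mm), about 150 g. Origin: centre of the plug's underside, z up through the knob. At the start it sits on the tube, flange on the rim, plug inside (origin 144 mm above the column's origin).
- support: Blue support disc with dark faces, solid, 60 mm diameter, 18 mm thick, about 90 g, lying flat on the bench. Origin: the centre of the disc (9 mm above the bench when lying); z is its axis. Both faces are alike.
- frit1: White frit disc, solid, 60 mm diameter, 18 mm thick, about 90 g, lying flat on the bench; three to five of the five are present. Origin: the centre of the disc (9 mm above the bench when lying); z is its axis. Both faces are alike.
- frit2: White frit disc, solid, 60 mm diameter, 18 mm thick, about 90 g, lying flat on the bench; three to five of the five are present. Origin: the centre of the disc (9 mm above the bench when lying); z is its axis. Both faces are alike.
- frit3: White frit disc, solid, 60 mm diameter, 18 mm thick, about 90 g, lying flat on the bench; three to five of the five are present. Origin: the centre of the disc (9 mm above the bench when lying); z is its axis. Both faces are alike.
- frit4: White frit disc, solid, 60 mm diameter, 18 mm thick, about 90 g, lying flat on the bench; three to five of the five are present. Origin: the centre of the disc (9 mm above the bench when lying); z is its axis. Both faces are alike.
- frit5: White frit disc, solid, 60 mm diameter, 18 mm thick, about 90 g, lying flat on the bench; three to five of the five are present. Origin: the centre of the disc (9 mm above the bench when lying); z is its axis. Both faces are alike.
- wash_bottle: Bystander: white wash bottle with a red top, 64 mm diameter, 150 mm tall; origin at the centre of its foot.
- jar: Bystander: amber glass jar with a black lid, 72 mm diameter, 100 mm tall; origin at the centre of its foot.
- tube_rack: Bystander: white test tube rack with tubes, 100 x 220 mm, tubes up to 106 mm high; origin at the centre of its underside.
There are look-alikes about, which are no part of the job. Leave any orange or turquoise look-alike of the frit2 alone.

How it is judged:
On the way, in this order (a step that is already met when the one before it is completed fails the run):
1. the red cap stands knob-up on the bench, clear of the tube and released (horizontal distance between cap and column above 0.09 m and height (world z) of cap below 0.006 m and angle between cap's own z axis and vertical below 0.1 rad and linear speed of cap below 0.03 m/s and contact force between cap and the fingers below 0.2 N), for 0.2 s.
2. the blue support disc lies flat on the seat at the bottom of the tube (horizontal distance between support and column below 0.005 m and angle between the z axis of support and the z axis of column, either way round below 0.08 rad and z of support in the frame of seat_top between 0.005 and 0.012 m and linear speed of support below 0.03 m/s), for 0.2 s.
3. every white frit lies flat in the tube's column (horizontal distance between each of frit1, frit2, frit3, frit4, frit5 and column below 0.005 m and angle between the z axis of each of frit1, frit2, frit3, frit4, frit5 and the z axis of column, either way round below 0.08 rad and z of frit1 in the frame of seat_top between 0.023 and 0.103 m and z of frit2 in the frame of seat_top between 0.023 and 0.103 m and z of frit3 in the frame of seat_top between 0.023 and 0.103 m and z of frit4 in the frame of seat_top between 0.023 and 0.103 m and z of frit5 in the frame of seat_top between 0.023 and 0.103 m and linear speed of each of frit1, frit2, frit3, frit4, frit5 below 0.03 m/s), for 0.2 s.
4. the cap is fully home on the tube again, knob up (horizontal distance between cap and column below 0.005 m and z of cap in the frame of column below 0.147 m and angle between cap's own z axis and vertical below 0.05 rad and linear speed of cap below 0.03 m/s), for 0.2 s.
5. the star wheel is wound until its red tooth stands upright (value of joint star between -0.2 and 0.2 rad), for 0.2 s.
At the end, for the whole second after the job is handed in: The support disc lies flat on the seat (within 3 mm) and all white frits present lie flat above it in the tube (within 5 mm of its axis, 0.08 rad); the cap is upright on the tube, within 5 mm of its axis and 3 mm of fully home; the red tooth is within 0.2 rad of upright; all is at rest (all of step 5 and horizontal distance between each of support, frit1, frit2, frit3, frit4, frit5, cap and column below 0.005 m and angle between the z axis of each of support, frit1, frit2, frit3, frit4, frit5 and the z axis of column, either way round below 0.08 rad and z of support in the frame of seat_top between 0.005 and 0.012 m and z of frit1 in the frame of seat_top between 0.023 and 0.103 m and z of frit2 in the frame of seat_top between 0.023 and 0.103 m and z of frit3 in the frame of seat_top between 0.023 and 0.103 m and z of frit4 in the frame of seat_top between 0.023 and 0.103 m and z of frit5 in the frame of seat_top between 0.023 and 0.103 m and z of cap in the frame of column below 0.147 m and angle between cap's own z axis and vertical below 0.05 rad and linear speed of each of support, frit1, frit2, frit3, frit4, frit5, cap below 0.02 m/s); the robot touches nothing.
It fails at once if the wash bottle is pushed more than 3 cm or tipped (distance of wash_bottle from where it was at the start of the episode above 0.03 m or angle between wash_bottle's own z axis and vertical above 0.4 rad).
It fails at once if the jar is pushed more than 3 cm or tipped (distance of jar from where it was at the start of the episode above 0.03 m or angle between jar's own z axis and vertical above 0.4 rad).
It fails at once if the tube rack is pushed more than 3 cm or tipped (distance of tube_rack from where it was at the start of the episode above 0.03 m or angle between tube_rack's own z axis and vertical above 0.4 rad).
Of frit1, frit2, frit3, frit4, frit5 only 3 to 5 are there at a start; the rules pass over those that are not, and their reading is None.
At some moment in a run one of support, frit1, frit2, frit3, frit4, frit5 may be knocked a few centimetres aside while the robot is not near it.
Once in a run the grip may slacken for a moment while it holds something.
It also fails if it takes over 208 s, if anything falls off the work surface, if the arm or the gripper's body presses on something with over 40 N, if the wrist force passes 120 N, or if a joint passes its speed limit or range.

## Robot

A 6-joint arm with a two-finger parallel gripper is mounted at the origin on the work surface. World frame = base frame: x ahead of the robot, y to its left, z up, the work surface at z = 0. Lengths are in m, angles in rad, forces in N, time in s.
With the tool pointing down it reaches from about 0.25 to 0.725 m from the base axis. Payload 4 kg.
Tool frame: the origin (TCP) lies at the very end of the fingers, on their centre line; the grasp point (between the pads) lies 19 mm behind it; y points along the fingers, z is the direction in which the jaws open and shut, and the axes are right-handed (so a half turn about y gives the same grasp; the last joint's range is limited). The gripper opens to 85 mm and grips with 20 to 120 N. Pads are 22 mm wide; open, the fingers measure 114 mm over their backs; the gripper's body (76 mm by 85 mm) begins 54 mm behind the grasp point. The pads swing forward as they close: fully open they stand 13 mm farther back than shut.
Start: joints at [1.306, 0.241, 0.005, 1.335, 0, 1.571], TCP at [0.131, 0.483, 0.231] pointing down, gripper open.
Joint ranges: [-2.72, 2.72], [-1.05, 1.87], [-1.09, 1.28], [-1.99, 2.15], [-1.42, 1.44], [-3.14, 3.14]. Speed limits (rad/s): [2.79, 2.79, 3.14, 3.14, 3.14, 3.14].

## Interface

Orientations are given as a unit quaternion [x, y, z, w].
In Python, from workcell import bot gives the robot as it stands. The module is installed in compiled form; this text tells all that it offers.
- The arm moves only by the tool move_arm, never from a script. Its argument "increments" is a list of rows, each an object with "grip": the closure, from 0 (fully open) to 1 (shut); "linear": the shift along the tool's x, y, z scaled (see below), a list of three; "twist": the turn about the tool's y scaled (see below). A call has exactly 5 rows; each row shifts and turns the pose as measured when the row begins, along the tool's axes as they then stand; what a row does not reach is not made up. The controller multiplies each number of a shift by 0.2 m and each number of a turn by 2 rad. A row lasts 1/10 s, in which the tool goes at most 50 mm and 8.59 degrees, less where a joint would pass 70% of its speed; a pose out of reach is approached as far as the arm can. A call with a number of a shift or a turn outside -1 to 1 is refused whole. A call with a gripper value outside its range is refused whole. The fingers move at their own pace and stop on an object; the grip force is fixed at half the most. Time passes only in rows, so rows that do not move let the fingers close, or fill a call up. It gives the time, the measured TCP pose, the force and the opening at its end, in the units of the state.
- bot.get_obs(): the state, without advancing time (a new reading comes with each control period).
- bot.camera(name): name is "side" or "top"; returns (picture, depth): 420x560x3 uint8, blue, green, red; 420x560 float32, m along the optical axis (not along the pixel's ray), 0 where there is no reading.
- bot.camera_params(name): a dict with "camera_matrix" (3x3 intrinsics, pixels), "rvec" (rotation vector, rad) and "tvec" (3), from world to camera coordinates, as OpenCV has them. Camera axes: x right, y down, z forward; pixel columns grow to the right and rows downward; lengths in m; the calibration is good to about 2 mm. A picture is of the moment at which its call begins. camera_params takes no time and is no camera call.
- bot.job_done(): hands the job in, once; it reports no verdict.
The state is a dict: "clock": time; "joint_pos": joint angles; "joint_vel": joint speeds; "tau": joint torques, N m; "eef_pos": TCP position; "tool_rot": TCP orientation; "ft_force": force on the tool from outside, world axes, zero at the start; "ft_torque": the same for the moment, N m; "grip_width": finger opening in m.
Only numpy, scipy, OpenCV 4.12 (cv2) and the standard library are available. Lean on these libraries where they do the work, as an engineer would, in place of code of your own. Each camera call takes 0.05 s, during which the arm holds its last target. There are 200 camera calls.

## Working session

There is one attempt and no reset: what is moved stays moved. The work goes in short steps, Python scripts to look and compute and a tool call to move; the robot and the scene stay as the last step left them, time stands still between calls to the robot, and variables do not carry over. Pictures are saved under pics/ and viewed, about 12 in all and at most 16, crops included, and the job is handed in when it is done.

Besides the shell and the picture viewer there is one more tool, called after ">>>" as name(argument=value, ...), one argument or row to a line, values as JSON. move_arm: Moves the arm, as the interface text tells. Its arguments: {"type":"object","properties":{"increments":{"type":"array"}},"required":["increments"]}

```bash
mkdir -p pics; cat > h.py <<'E'
import numpy as np, cv2
from workcell import bot
from scipy.spatial.transform import Rotation as R
def cam(n):
    p=bot.camera_params(n); K=np.array(p["camera_matrix"],float); Rm=cv2.Rodrigues(np.array(p["rvec"],float))[0]; t=np.array(p["tvec"],float).ravel()
    return K,Rm,t
def ray(n,u,v,z):
    K,Rm,t=cam(n); d=Rm.T@np.linalg.solve(K,[u,v,1.]); c=-Rm.T@t
    return c+d*(z-c[2])/d[2]
def proj(n,P):
    K,Rm,t=cam(n); q=K@(Rm@np.array(P,float)+t); return q[:2]/q[2]
def cloud(n,dep):
    K,Rm,t=cam(n); v,u=np.mgrid[:dep.shape[0],:dep.shape[1]]
    p=np.stack([u,v,np.ones_like(u)],-1)@np.linalg.inv(K).T*dep[...,None]
    return (p-t)@Rm
def st():
    o=bot.get_obs(); print("t",round(o["clock"],2),"tcp",np.round(o["eef_pos"],4),"q",np.round(o["tool_rot"],3),"F",np.round(o["ft_force"],1),"w",round(float(o["grip_width"]),4)); return o
def go(P,yaw=None,o=None):
    "local shift (units/0.2) to world P; twist so tool z points along yaw (mod pi)"
    o=o or st(); M=R.from_quat(o["tool_rot"]).as_matrix(); d=M.T@(np.array(P)-o["eef_pos"])
    print("d local m",np.round(d,4),"units",np.round(d/0.2,3))
    if yaw is not None:
        z=M.T@np.array([np.cos(yaw),np.sin(yaw),0]); a=np.arctan2(z[0],z[2]); a=(a+np.pi/2)%np.pi-np.pi/2
        print("twist rad",round(a,3),"units",round(a/2,3))
E
python3 - <<'E'
from h import *
o=st(); print(R.from_quat(o["tool_rot"]).as_matrix().round(3))
for n in("top","side"):
    a,d=bot.camera(n); cv2.imwrite(f"pics/{n}0.png",a); np.save(f"{n}0.npy",d)
    K,Rm,t=cam(n); print(n,K.round(1).tolist(),(-Rm.T@t).round(3),Rm.round(2).tolist())
E
```

```text
t 0.0 tcp [0.1307 0.482  0.2304] q [ 0.702 -0.093  0.093 -0.7  ] F [ 0.6  0.3 -0.1] w 0.0858
[[ 0.965 -0.001  0.262]
 [-0.262 -0.002  0.965]
 [ 0.    -1.    -0.002]]
top [[506.8, 0.0, 282.3], [0.0, 506.8, 209.8], [0.0, 0.0, 1.0]] [0.341 0.035 1.229] [[-0.12, -0.99, -0.0], [-0.97, 0.12, -0.2], [0.2, -0.02, -0.98]]
side [[404.1, 0.0, 280.8], [0.0, 404.1, 215.9], [0.0, 0.0, 1.0]] [ 0.272 -0.553  0.569] [[0.88, -0.47, -0.01], [-0.28, -0.5, -0.82], [0.38, 0.73, -0.57]]
```

View pics/top0.png

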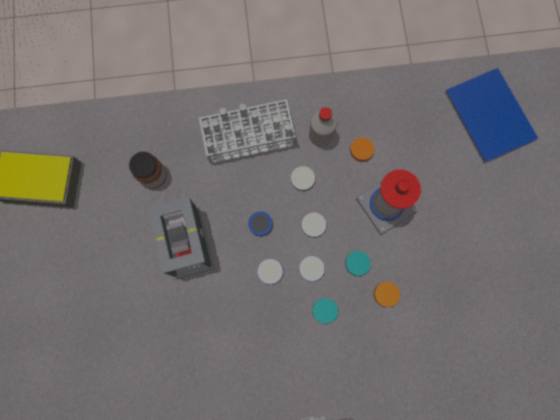

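View pics/side0.png

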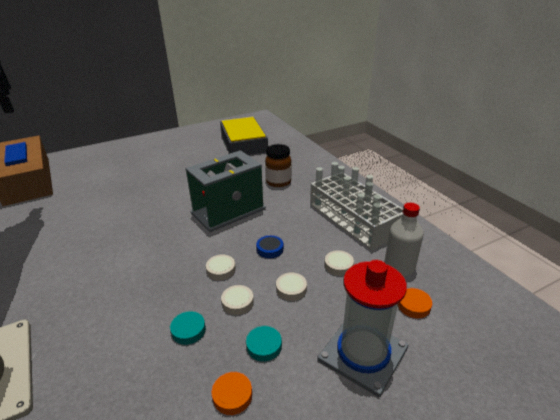

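Candidates for the white frits are the top-view pixels (303,178), (314,224), (312,268) and (270,271). The decoys are orange at (362,149) and (387,294), and turquoise at (358,263) and (325,310). The support is the blue disc with a dark face at (260,223). The blue ring at (388,202) belongs to the column and the blue book is at (490,115). The red items are the cap (400,189), the bottle top (326,114) and the red tooth (183,252).

```bash
cat > det.py <<'E'
from h import *
def blobs(n,im,z,lo,hi,amin=150,amax=1500,box=None):
    hsv=cv2.cvtColor(im,cv2.COLOR_BGR2HSV); m=cv2.inRange(hsv,np.array(lo),np.array(hi))
    m=cv2.morphologyEx(m,cv2.MORPH_OPEN,np.ones((3,3)))
    out=[]
    for c in cv2.findContours(m,cv2.RETR_EXTERNAL,cv2.CHAIN_APPROX_NONE)[0]:
        a=cv2.contourArea(c)
        if amin<a<amax:
            h=cv2.convexHull(c)
            w=np.array([ray(n,*p[0],z)[:2] for p in h],np.float32)
            (x,y),r=cv2.minEnclosingCircle(w); mm=cv2.moments(w.reshape(-1,1,2)); 
            cc=cv2.moments(c); out.append((round(cc['m10']/cc['m00']),round(cc['m01']/cc['m00']),a,round(mm['m10']/mm['m00'],4),round(mm['m01']/mm['m00'],4),round(r,4)))
    return out
E
python3 - <<'E'
from det import *
for n in("top","side"):
    im=cv2.imread(f"pics/{n}0.png"); print(n)
    for nm,z,lo,hi in(("white",.018,(15,0,130),(90,70,255)),("blue",.018,(105,120,40),(130,255,255)),("redflange",.166,(0,180,90),(4,255,255)),("teal",.018,(80,150,60),(98,255,255)),("orange",.018,(5,180,90),(18,255,255)),("yellow",.128,(25,150,100),(35,255,255))):
        print(nm); [print("  ",b) for b in blobs(n,im,z,lo,hi,8 if nm=="yellow" else 60,6000)]
a=cv2.imread("pics/top0.png")[150:330,140:430]; cv2.imwrite("pics/c1.png",cv2.resize(a,None,fx=2.7,fy=2.7,interpolation=2))
a=cv2.imread("pics/side0.png"); 
cv2.imwrite("pics/c2.png",np.hstack([cv2.resize(a[250:390,310:420],(440,560),interpolation=2),cv2.resize(a[145:235,180:275],(360,340),interpolation=2) if 0 else cv2.copyMakeBorder(cv2.resize(a[145:235,180:270],(360,360),interpolation=2),0,200,0,0,cv2.BORDER_CONSTANT)]))
# adjuster top edge points via depth
d=np.load("top0.npy"); P=cloud("top",d); im=cv2.imread("pics/top0.png")
m=(abs(P[...,2]-.128)<.006)&(np.mgrid[:420,:560][1]>145)&(np.mgrid[:420,:560][1]<215); w=P[m][:,:2].astype(np.float32)
w=w[(w[:,0]>.2)&(w[:,0]<.5)]; print("adj",len(w),cv2.minAreaRect(w))
b=cv2.boxPoints(cv2.minAreaRect(w));print(b.round(3).tolist())
E
```

```text
top
white
   (270, 271, 264.5, 0.4493, 0.0567, 0.0233)
   (312, 268, 275.0, 0.4441, -0.0429, 0.0234)
   (314, 223, 305.0, 0.5509, -0.0623, 0.0263)
   (303, 177, 366.0, 0.6704, -0.0502, 0.0293)
blue
   (491, 114, 4506.5, 0.778, -0.5463, 0.1258)
redflange
   (400, 189, 1019.5, 0.5786, -0.2458, 0.0415)
teal
   (325, 310, 399.5, 0.3422, -0.0611, 0.0273)
   (358, 263, 377.5, 0.443, -0.1536, 0.0276)
orange
   (387, 294, 401.5, 0.3626, -0.2109, 0.0279)
   (362, 149, 335.5, 0.7249, -0.2064, 0.0284)
yellow
   (33, 176, 2868.5, 0.7148, 0.5609, 0.0929)
side
white
   (15, 367, 2242.0, 0.0778, -0.0052, 0.0959)
   (237, 296, 580.0, 0.4431, -0.0447, 0.0314)
   (291, 283, 530.5, 0.5482, -0.0632, 0.0311)
   (220, 264, 435.5, 0.4482, 0.055, 0.031)
   (339, 259, 427.5, 0.6674, -0.0514, 0.0313)
   (413, 233, 102.0, 0.8632, -0.0577, 0.03)
blue
   (362, 361, 399.5, 0.5706, -0.2569, 0.0443)
   (269, 251, 214.5, 0.5579, 0.0498, 0.0344)
   (15, 153, 365.5, 0.0757, 0.8492, 0.0814)
redflange
   (375, 283, 2049.0, 0.5777, -0.2493, 0.0456)
   (411, 207, 81.0, 0.7548, -0.1316, 0.0136)
teal
   (263, 341, 793.5, 0.4425, -0.1577, 0.03)
   (187, 325, 694.0, 0.3414, -0.0651, 0.03)
orange
   (231, 391, 1138.5, 0.362, -0.2148, 0.0302)
   (416, 301, 551.5, 0.7246, -0.2121, 0.0303)
yellow
   (243, 129, 675.0, 0.6704, 0.4292, 0.0833)
adj 556 ((0.48765891790390015, 0.24266906082630157), (0.036814022809267044, 0.09432189911603928), 7.624673366546631)
[[0.46299999952316284, 0.28700000047683716], [0.47600001096725464, 0.19300000369548798], [0.5120000243186951, 0.1979999989271164], [0.5, 0.2919999957084656]]
```

View pics/c1.png

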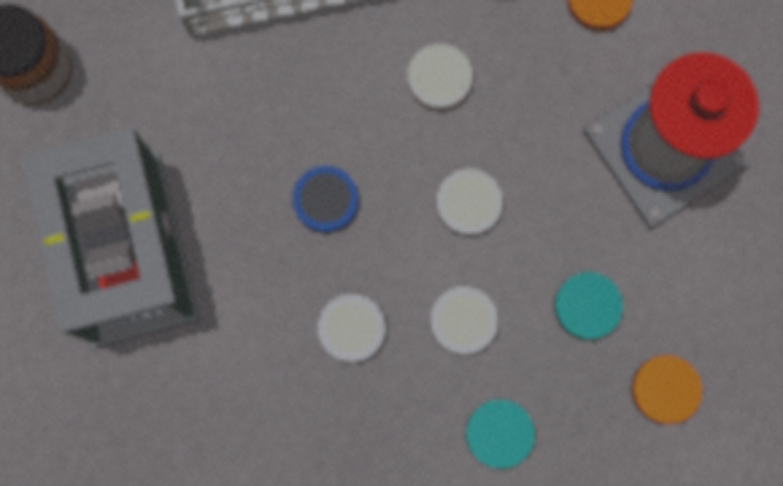

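View pics/c2.png

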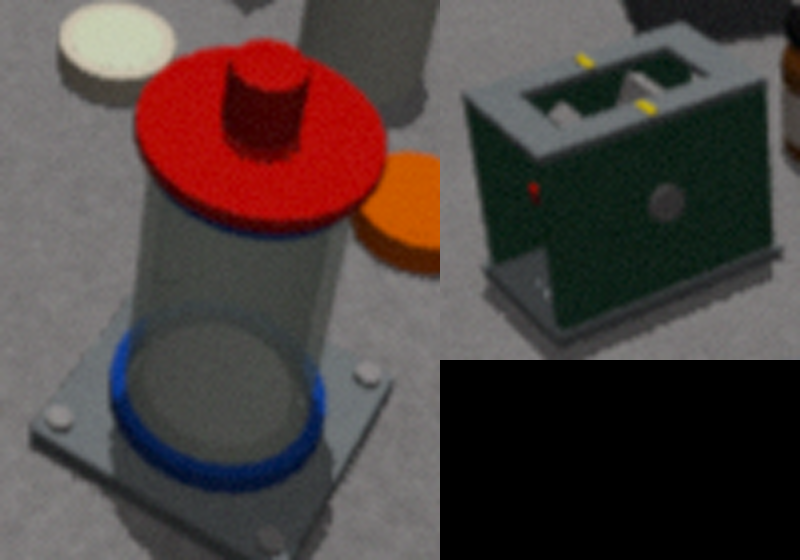

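The tube is empty. The frit, support and decoy choice is confirmed, and the adjuster's red tooth is on its near end at crop (118,278), so winding is about world +x. I now move towards the cap and refine its position from there.

>>> move_arm(
  increments=[
    {"grip": 0,"linear": [0.18,-0.06,-0.17],"twist": 0},
    {"grip": 0,"linear": [0.18,-0.06,-0.17],"twist": 0},
    {"grip": 0,"linear": [0.18,-0.04,-0.17],"twist": 0},
    {"grip": 0,"linear": [0.18,0,-0.17],"twist": 0},
    {"grip": 0,"linear": [0.18,0,-0.17],"twist": 0},
  ],
)

```text
clock: 0.6
eef_pos: [0.2595, 0.2716, 0.2598]
tool_rot: [0.704, -0.089, 0.088, -0.699]
ft_force: [2.0, -0.1, 0.2]
grip_width: 0.0856
```

>>> move_arm(
  increments=[
    {"grip": 0,"linear": [0.18,0,-0.17],"twist": 0},
    {"grip": 0,"linear": [0.18,0,-0.17],"twist": 0},
    {"grip": 0,"linear": [0.18,0,-0.17],"twist": 0},
    {"grip": 0,"linear": [0.18,0,-0.17],"twist": 0},
    {"grip": 0,"linear": [0.18,0,-0.17],"twist": 0},
  ],
)

```text
clock: 1.1
eef_pos: [0.3904, 0.0583, 0.2606]
tool_rot: [0.704, -0.088, 0.088, -0.699]
ft_force: [0.8, 1.3, -0.1]
grip_width: 0.0852
```

```bash
python3 - <<'E'
from h import *
o=st(); print(o["joint_pos"])
a,d=bot.camera("side"); cv2.imwrite("pics/s1.png",a)
# cap from red masks: knob top & flange top in start images
for n in("top","side"):
    im=cv2.imread(f"pics/{n}0.png").astype(int); b,g,r=im[...,0],im[...,1],im[...,2]
    m=((r>90)&(g<50)&(b<60)).astype(np.uint8); v,u=np.nonzero(m)
    sel=[x for x in cv2.findContours(m,0,1)[0] if cv2.contourArea(x)>600]
    for c in sel:
        e=cv2.fitEllipse(cv2.convexHull(c)); print(n,"ell",e, ray(n,*e[0],.162))
    print(n,"proj cap",[proj(n,[.578,-.2475,z]).round(1).tolist() for z in (.166,.196,.012)])
for p in((159.6,238.5),(191.9,230)): print("mark",ray("top",*p,.128).round(4))
E
```

```text
t 1.1 tcp [0.3904 0.0583 0.2606] q [ 0.704 -0.088  0.088 -0.699] F [ 0.8  1.3 -0.1] w 0.0852
[ 0.1527608   0.02046299 -0.17553232  1.3768702  -0.00575756  0.40214189]
top ell ((400.10791015625, 188.96336364746094), (37.693206787109375, 38.79043197631836), 120.15039825439453) [ 0.57868422 -0.24649437  0.162     ]
top proj cap [[401.0, 188.8], [404.3, 185.3], [386.9, 204.1]]
side ell ((376.5740661621094, 284.25994873046875), (45.137237548828125, 67.5444107055664), 111.69725036621094) [ 0.57959583 -0.2521643   0.162     ]
side proj cap [[373.9, 280.5], [376.5, 264.6], [362.7, 349.3]]
mark [0.5382 0.2872 0.128 ]
mark [0.5486 0.2151 0.128 ]
```

```bash
python3 - <<'E'
from h import *
print(proj("side",[.3904,.0583,.2606]))
a=cv2.imread("pics/s1.png"); u,v=proj("side",[.3904,.0583,.2606]).astype(int); print(u,v)
c=a[max(0,v-90):v+60,max(0,u-90):u+90].copy(); cv2.circle(c,(min(90,u),min(90,v)),1,(0,255,255),-1)
cv2.imwrite("pics/c3.png",cv2.resize(c,None,fx=3.6,fy=3.6))
go([.578,-.2475,.225])
E
```

```text
[171.54147411 163.03493937]
171 163
t 1.15 tcp [0.3941 0.052  0.2605] q [ 0.705 -0.09   0.092 -0.697] F [ 4.2 -2.4  0.3] w 0.0854
d local m [ 0.2542  0.0393 -0.2421] units [ 1.271  0.196 -1.21 ]
```

View pics/c3.png

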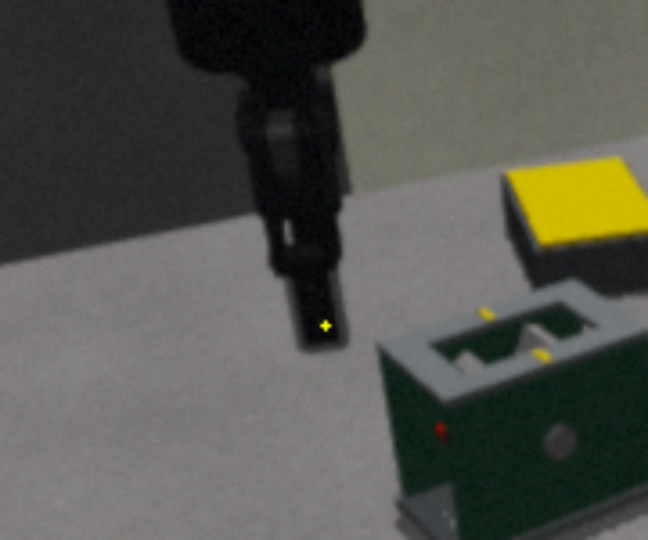

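The crop shows the open fingertips ending about 13 mm above the projected TCP, so the TCP is the shut-tip point. Next I go over the knob.

>>> move_arm(
  increments=[
    {"grip": 0,"linear": [0.17,0,-0.16],"twist": 0},
    {"grip": 0,"linear": [0.17,0,-0.16],"twist": 0},
    {"grip": 0,"linear": [0.17,0,-0.16],"twist": 0},
    {"grip": 0,"linear": [0.17,0,-0.16],"twist": 0},
    {"grip": 0,"linear": [0.17,0.05,-0.16],"twist": 0},
  ],
)

```text
clock: 1.65
eef_pos: [0.5162, -0.1474, 0.2522]
tool_rot: [0.704, -0.09, 0.092, -0.698]
ft_force: [0.4, 0.4, 0.5]
grip_width: 0.0853
```

>>> move_arm(
  increments=[
    {"grip": 0,"linear": [0.17,0.05,-0.16],"twist": 0},
    {"grip": 0,"linear": [0.17,0.05,-0.16],"twist": 0},
    {"grip": 0,"linear": [0.0,0,0],"twist": 0},
    {"grip": 0,"linear": [0,0,0],"twist": 0},
    {"grip": 0,"linear": [0,0,0],"twist": 0},
  ],
)

```text
clock: 2.15
eef_pos: [0.5668, -0.2338, 0.2235]
tool_rot: [0.703, -0.097, 0.091, -0.699]
ft_force: [-0.7, -0.3, 0.7]
grip_width: 0.0853
```

```bash
python3 - <<'E'
from h import *
go([.578,-.2475,.172]);go([.578,-.2475,.225],0.26)
print(bot.get_obs()["joint_pos"])
E
```

```text
t 2.15 tcp [ 0.5668 -0.2338  0.2235] q [ 0.703 -0.097  0.091 -0.699] F [-0.7 -0.3  0.7] w 0.0853
d local m [ 0.0148  0.0514 -0.0099] units [ 0.074  0.257 -0.049]
t 2.15 tcp [ 0.5668 -0.2338  0.2235] q [ 0.703 -0.097  0.091 -0.699] F [-0.7 -0.3  0.7] w 0.0853
d local m [ 0.0144 -0.0016 -0.0103] units [ 0.072 -0.008 -0.051]
twist rad 1.045 units 0.522
[-0.38704468  0.47979856  0.33137129  1.42944525 -0.00852344 -0.12089315]
```

>>> move_arm(
  increments=[
    {"grip": 0,"linear": [0.074,0,-0.05],"twist": 0},
    {"grip": 0,"linear": [0,0.06,0],"twist": 0},
    {"grip": 0,"linear": [0,0.08,0],"twist": 0},
    {"grip": 0,"linear": [0,0.08,0],"twist": 0},
    {"grip": 0,"linear": [0,0.03,0],"twist": 0},
  ],
)

```text
clock: 2.65
eef_pos: [0.5769, -0.2405, 0.1762]
tool_rot: [0.703, -0.093, 0.09, -0.699]
ft_force: [-0.9, 0.2, 0.2]
grip_width: 0.0855
```

```bash
python3 - <<'E'
from h import *
go([.578,-.2475,.172])
E
```

```text
t 2.65 tcp [ 0.5769 -0.2405  0.1762] q [ 0.703 -0.093  0.09  -0.699] F [-0.9  0.2  0.2] w 0.0855
d local m [ 0.0029  0.0042 -0.0065] units [ 0.014  0.021 -0.032]
```

>>> move_arm(
  increments=[
    {"grip": 0,"linear": [0.014,0.021,-0.032],"twist": 0},
    {"grip": 1,"linear": [0,0,0],"twist": 0},
    {"grip": 1,"linear": [0,0,0],"twist": 0},
    {"grip": 1,"linear": [0,0,0],"twist": 0},
    {"grip": 1,"linear": [0,0,0],"twist": 0},
  ],
)

```text
clock: 3.15
eef_pos: [0.5776, -0.2457, 0.1742]
tool_rot: [0.704, -0.091, 0.09, -0.699]
ft_force: [0.1, -1.3, 0.1]
grip_width: 0.0282
```

>>> move_arm(
  increments=[
    {"grip": 1,"linear": [0,0,0],"twist": 0},
    {"grip": 1,"linear": [0,0,0],"twist": 0},
    {"grip": 1,"linear": [0,0,0],"twist": 0},
    {"grip": 1,"linear": [0,0,0],"twist": 0},
    {"grip": 1,"linear": [0,0,0],"twist": 0},
  ],
)

```text
clock: 3.65
eef_pos: [0.5778, -0.2459, 0.1745]
tool_rot: [0.704, -0.091, 0.09, -0.699]
ft_force: [0.3, 1.0, -0.1]
grip_width: 0.0263
```

>>> move_arm(
  increments=[
    {"grip": 1,"linear": [0,-0.06,0],"twist": 0},
    {"grip": 1,"linear": [0,-0.08,0],"twist": 0},
    {"grip": 1,"linear": [0,-0.08,0],"twist": 0},
    {"grip": 1,"linear": [0,-0.08,0],"twist": 0},
    {"grip": 1,"linear": [0,0,0],"twist": 0},
  ],
)

```text
clock: 4.15
eef_pos: [0.5773, -0.2453, 0.2376]
tool_rot: [0.703, -0.092, 0.089, -0.699]
ft_force: [1.1, -0.3, -1.8]
grip_width: 0.026
```

```bash
python3 - <<'E'
from h import *
go([.43,-.32,.24])
a,d=bot.camera("side"); cv2.imwrite("pics/s2.png",a[100:400,230:500])
E
```

```text
t 4.15 tcp [ 0.5773 -0.2453  0.2376] q [ 0.703 -0.092  0.089 -0.699] F [ 1.1 -0.3 -1.8] w 0.026
d local m [-0.1235 -0.0013 -0.1096] units [-0.618 -0.006 -0.548]
```

View pics/s2.png

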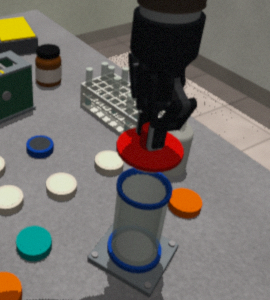

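The cap is gripped and out of the tube, and the collar is visible at crop (143,187). Next I set the cap down at (0.43, -0.32).

>>> move_arm(
  increments=[
    {"grip": 1,"linear": [-0.155,0,-0.137],"twist": 0},
    {"grip": 1,"linear": [-0.155,0,-0.137],"twist": 0},
    {"grip": 1,"linear": [-0.155,0,-0.137],"twist": 0},
    {"grip": 1,"linear": [-0.155,0,-0.137],"twist": 0},
    {"grip": 1,"linear": [-0.04,0.15,-0.04],"twist": 0},
  ],
)

```text
clock: 4.7
eef_pos: [0.417, -0.3266, 0.2049]
tool_rot: [0.704, -0.09, 0.086, -0.699]
ft_force: [1.8, -0.0, -1.7]
grip_width: 0.0262
```

>>> move_arm(
  increments=[
    {"grip": 1,"linear": [0,0.2,0],"twist": 0},
    {"grip": 1,"linear": [0,0.2,0],"twist": 0},
    {"grip": 1,"linear": [0,0.15,0],"twist": 0},
    {"grip": 1,"linear": [0,0.1,0],"twist": 0},
    {"grip": 1,"linear": [0,0,0],"twist": 0},
  ],
)

```text
clock: 5.2
eef_pos: [0.4076, -0.3255, 0.0649]
tool_rot: [0.702, -0.095, 0.085, -0.701]
ft_force: [0.3, 0.9, -1.6]
grip_width: 0.0258
```

```bash
python3 - <<'E'
from h import *
o=st(); print(R.from_quat(o["tool_rot"]).as_matrix()[:,1])
E
```

```text
t 5.2 tcp [ 0.4076 -0.3255  0.0649] q [ 0.702 -0.095  0.085 -0.701] F [ 0.3  0.9 -1.6] w 0.0258
[-1.41187224e-02  4.06885517e-04 -9.99900243e-01]
```

>>> move_arm(
  increments=[
    {"grip": 1,"linear": [0,0.08,0],"twist": 0},
    {"grip": 1,"linear": [0,0.05,0],"twist": 0},
    {"grip": 1,"linear": [0,0.03,0],"twist": 0},
    {"grip": 1,"linear": [0,0.015,0],"twist": 0},
    {"grip": 1,"linear": [0,0,0],"twist": 0},
  ],
)

```text
clock: 5.7
eef_pos: [0.4084, -0.3262, 0.0311]
tool_rot: [0.702, -0.094, 0.086, -0.7]
ft_force: [0.1, 0.4, -2.5]
grip_width: 0.0261
```

>>> move_arm(
  increments=[
    {"grip": 1,"linear": [0,0.012,0],"twist": 0},
    {"grip": 1,"linear": [0,0.0,0],"twist": 0},
    {"grip": 0,"linear": [0,0,0],"twist": 0},
    {"grip": 0,"linear": [0,0,0],"twist": 0},
    {"grip": 0,"linear": [0,0,0],"twist": 0},
  ],
)

```text
clock: 6.2
eef_pos: [0.4112, -0.3284, 0.0331]
tool_rot: [0.704, -0.092, 0.089, -0.699]
ft_force: [0.2, -0.1, -0.5]
grip_width: 0.0686
```

>>> move_arm(
  increments=[
    {"grip": 0,"linear": [0,0,0],"twist": 0},
    {"grip": 0,"linear": [0,0,0],"twist": 0},
    {"grip": 0,"linear": [0,-0.15,0],"twist": 0},
    {"grip": 0,"linear": [0,-0.25,0],"twist": 0},
    {"grip": 0,"linear": [0,-0.25,0],"twist": 0},
  ],
)

```text
clock: 6.7
eef_pos: [0.407, -0.3237, 0.1581]
tool_rot: [-0.7, 0.098, -0.083, 0.702]
ft_force: [0.8, -0.7, 0.7]
grip_width: 0.0853
```

>>> move_arm(
  increments=[
    {"grip": 0,"linear": [0,-0.25,0],"twist": 0},
    {"grip": 0,"linear": [0,-0.1,0],"twist": 0},
    {"grip": 0,"linear": [0,0,0],"twist": 0},
    {"grip": 0,"linear": [0,0,0],"twist": 0},
    {"grip": 0,"linear": [0,0,0],"twist": 0},
  ],
)

```text
clock: 7.2
eef_pos: [0.4106, -0.3257, 0.2364]
tool_rot: [0.703, -0.094, 0.087, -0.7]
ft_force: [0.5, -0.8, -0.8]
grip_width: 0.0854
```

```bash
python3 - <<'E'
from det import *
a,d=bot.camera("side"); b,_=bot.camera("top"); cv2.imwrite("pics/s3.png",a);cv2.imwrite("pics/t3.png",b)
cv2.imwrite("pics/c4.png",np.hstack([a[200:,180:480],b[120:340,230:480][:,:250]] if 0 else [a[200:420,180:480],b[120:340,220:480]]))
for n,im in(("side",a),("top",b)):
    print(n)
    for nm,z,lo,hi in(("white",.018,(15,0,130),(90,70,255)),("collar",.158,(105,120,40),(130,255,255)),("red",.030,(0,180,60),(4,255,255))):
        print(nm); [print("  ",x) for x in blobs(n,im,z,lo,hi,60,4000)]
o=st()
E
```

```text
side
white
   (17, 328, 335.0, 0.0806, 0.0695, 0.0303)
   (237, 296, 611.5, 0.443, -0.0444, 0.0321)
   (220, 264, 461.0, 0.4481, 0.0544, 0.0323)
   (342, 261, 326.5, 0.6706, -0.0577, 0.0312)
   (364, 235, 110.5, 0.764, -0.0075, 0.0331)
   (407, 231, 404.5, 0.8599, -0.0416, 0.0405)
   (387, 212, 244.5, 0.8695, 0.0412, 0.0594)
   (359, 193, 62.5, 0.8606, 0.1357, 0.0227)
   (515, 189, 283.5, 1.225, -0.0422, 0.0614)
   (452, 153, 384.5, 1.2501, 0.189, 0.1002)
   (435, 134, 124.5, 1.3129, 0.3189, 0.0958)
   (546, 120, 186.0, 1.737, 0.217, 0.1676)
   (403, 127, 369.5, 1.2828, 0.44, 0.1768)
   (388, 112, 191.0, 1.3083, 0.5528, 0.1188)
   (366, 101, 311.0, 1.3353, 0.7126, 0.2752)
   (470, 92, 477.5, 1.7755, 0.5803, 0.309)
   (307, 73, 787.0, 1.3054, 1.1383, 0.2069)
   (414, 73, 383.0, 1.7778, 0.9155, 0.3621)
   (205, 98, 2831.0, 0.8291, 1.2633, 0.6189)
   (170, 42, 73.5, 0.9294, 2.1551, 0.1675)
   (167, 26, 65.5, 1.0588, 2.7035, 0.2729)
   (220, 31, 180.5, 1.3429, 2.4114, 0.5698)
   (164, 10, 66.5, 1.2421, 3.4902, 0.4957)
collar
   (367, 364, 333.5, 0.4953, -0.341, 0.0321)
   (374, 288, 1799.5, 0.5761, -0.2509, 0.042)
   (264, 251, 122.0, 0.4748, -0.1031, 0.0242)
   (15, 153, 361.5, 0.1252, 0.4932, 0.0607)
red
   (299, 416, 229.0, 0.426, -0.3014, 0.0272)
   (411, 208, 108.0, 0.9116, 0.0058, 0.0277)
top
white
   (270, 271, 263.5, 0.4492, 0.0567, 0.023)
   (312, 268, 278.0, 0.4441, -0.0429, 0.0236)
   (314, 223, 301.5, 0.5508, -0.0618, 0.0262)
   (550, 227, 211.0, 0.4748, -0.629, 0.0558)
   (303, 177, 379.0, 0.67, -0.0502, 0.03)
collar
   (408, 182, 90.0, 0.5898, -0.2628, 0.0362)
red
   (430, 268, 796.0, 0.4108, -0.3225, 0.0417)
t 7.3 tcp [ 0.4102 -0.3254  0.2357] q [ 0.702 -0.095  0.086 -0.7  ] F [-0.2  0.3 -0.8] w 0.0854
```

View pics/c4.png

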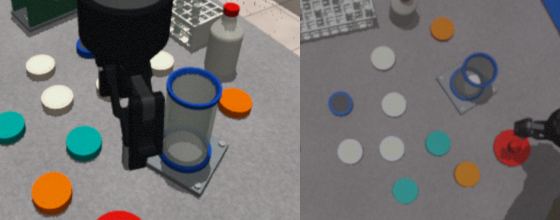

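The cap stands upright on the bench at top-crop (512,148), and the collar is at top-crop (479,70). Next comes the support disc.

```bash
cat > m.py <<'E'
from det import *
def ell(n,im,f,z,amin,amax,near=None,rad=.05):
    m=f(im.astype(int)).astype(np.uint8); m=cv2.morphologyEx(m,cv2.MORPH_CLOSE,np.ones((3,3)))
    r=[]
    for c in cv2.findContours(m,0,1)[0]:
        h=cv2.convexHull(c)
        if len(h)<5 or not amin<cv2.contourArea(h)<amax: continue
        e=cv2.fitEllipse(h); p=ray(n,*e[0],z)
        if near is None or np.hypot(*(p[:2]-near))<rad: r.append(([round(x) for x in e[0]],p[:2].round(4),np.round(e[1],1)))
    return r
white=lambda i:(i.min(2)>105)&(i.max(2)-i.min(2)<60)
blue=lambda i:(i[...,0]>i[...,2]+45)&(i[...,0]>1.35*i[...,1])
red=lambda i:(i[...,2]>70)&(i[...,1]<.4*i[...,2])&(i[...,0]<.5*i[...,2])
def box(r): return [x for x in r if .3<x[1][0]<.75 and -.35<x[1][1]<.12]
E
python3 - <<'E'
from m import *
for n in("top","side"):
    im=cv2.imread(f"pics/{n[0]}3.png"); im0=cv2.imread(f"pics/{n}0.png")
    for k,f,z in(("white",white,.018),("blue",blue,.018),("collar",blue,.158)):
        for x in box(ell(n,im0 if k=="blue" else im,f,z,80,3000)): print(n,k,x)
E
```

```text
top blue ([260, 223], array([0.5665, 0.0671]), array([23.6, 23.9]))
top blue ([384, 203], array([ 0.5796, -0.2396]), array([27.8, 31.7]))
top collar ([260, 223], array([0.5404, 0.0636]), array([23.6, 24. ]))
top collar ([384, 203], array([ 0.5517, -0.2076]), array([27.5, 31.8]))
top collar ([400, 189], array([ 0.5791, -0.2463]), array([33.7, 35.6]))
side white ([336, 362], array([ 0.5233, -0.2498]), array([11.7, 17. ]))
side white ([365, 351], array([ 0.5761, -0.2548]), array([18.6, 32.3]))
side white ([340, 283], array([ 0.6286, -0.1102]), array([17.3, 42.1]))
side white ([357, 255], array([ 0.7076, -0.0595]), array([34.2, 67.7]))
side blue ([364, 347], array([ 0.5789, -0.2491]), array([44.2, 55. ]))
side blue ([269, 245], array([0.5628, 0.0584]), array([21.7, 27.3]))
side collar ([366, 351], array([ 0.5   , -0.3312]), array([42.5, 50.4]))
side collar ([374, 287], array([ 0.5754, -0.2524]), array([41.3, 56.5]))
side collar ([265, 248], array([ 0.4792, -0.1003]), array([14.5, 22.5]))
```

>>> move_arm(
  increments=[
    {"grip": 0,"linear": [0.028,0,0.24],"twist": 0},
    {"grip": 0,"linear": [0.028,0,0.24],"twist": 0},
    {"grip": 0,"linear": [0.028,0,0.24],"twist": 0},
    {"grip": 0,"linear": [0.028,0,0.24],"twist": 0},
    {"grip": 0,"linear": [0.028,0,0.24],"twist": 0},
  ],
)

```text
clock: 7.8
eef_pos: [0.4964, -0.0992, 0.2253]
tool_rot: [0.701, -0.105, 0.087, -0.7]
ft_force: [1.9, -0.9, 0.3]
grip_width: 0.0853
```

>>> move_arm(
  increments=[
    {"grip": 0,"linear": [0.028,0,0.24],"twist": 0},
    {"grip": 0,"linear": [0.028,0.1,0.22],"twist": 0},
    {"grip": 0,"linear": [0.028,0.15,0.2],"twist": 0},
    {"grip": 0,"linear": [0,0.2,0.1],"twist": 0},
    {"grip": 0,"linear": [0,0,0],"twist": 0},
  ],
)

```text
clock: 8.3
eef_pos: [0.5493, 0.0529, 0.1258]
tool_rot: [0.701, -0.105, 0.08, -0.7]
ft_force: [-0.9, -1.1, -0.1]
grip_width: 0.0854
```

```bash
python3 - <<'E'
from m import *
go([.565,.0645,.002])
im,_=bot.camera("top"); cv2.imwrite("pics/t4.png",im)
for x in box(ell("top",im,blue,.018,80,3000)): print(x)
im,_=bot.camera("side"); cv2.imwrite("pics/s4.png",im[150:300,180:360])
E
```

```text
t 8.3 tcp [0.5493 0.0529 0.1258] q [ 0.701 -0.105  0.08  -0.7  ] F [-0.9 -1.1 -0.1] w 0.0854
d local m [0.0165 0.1232 0.016 ] units [0.082 0.616 0.08 ]
([384, 203], array([ 0.5795, -0.2403]), array([28.4, 31.9]))
([400, 189], array([ 0.6102, -0.2831]), array([33.7, 35.6]))
```

```bash
cat >> h.py <<'E'
_st=st
def st():
    o=_st(); print("tool y",R.from_quat(o["tool_rot"]).as_matrix()[:,1].round(4),"q6",round(o["joint_pos"][5],3)); return o
E
echo
```

>>> move_arm(
  increments=[
    {"grip": 0,"linear": [0.082,0,0.08],"twist": 0},
    {"grip": 0,"linear": [0.0,0,0.0],"twist": 0},
    {"grip": 0,"linear": [0,0.1,0],"twist": 0},
    {"grip": 0,"linear": [0,0.1,0],"twist": 0},
    {"grip": 0,"linear": [0,0,0],"twist": 0},
  ],
)

```text
clock: 8.9
eef_pos: [0.576, 0.0551, 0.0987]
tool_rot: [-0.7, 0.102, -0.092, 0.7]
ft_force: [-1.4, -0.2, -1.0]
grip_width: 0.0857
```

```bash
python3 - <<'E'
from m import *
go([.565,.0645,.002])
E
```

```text
t 8.9 tcp [0.576  0.0551 0.0987] q [-0.7    0.102 -0.092  0.7  ] F [-1.4 -0.2 -1. ] w 0.0857
tool y [-0.0149  0.0021 -0.9999] q6 0.369
d local m [-0.0117  0.0968  0.0062] units [-0.059  0.484  0.031]
```

>>> move_arm(
  increments=[
    {"grip": 0,"linear": [-0.059,0.06,0.031],"twist": 0},
    {"grip": 0,"linear": [0,0.1,0.0],"twist": 0},
    {"grip": 0,"linear": [0,0.1,0],"twist": 0},
    {"grip": 0,"linear": [0,0.08,0],"twist": 0},
    {"grip": 0,"linear": [0,0,0],"twist": 0},
  ],
)

```text
clock: 9.4
eef_pos: [0.571, 0.0586, 0.0408]
tool_rot: [-0.699, 0.1, -0.101, 0.701]
ft_force: [0.3, -0.5, -0.1]
grip_width: 0.0853
```

```bash
python3 - <<'E'
from m import *
go([.565,.0645,.002])
E
```

```text
t 9.4 tcp [0.571  0.0586 0.0408] q [-0.699  0.1   -0.101  0.701] F [ 0.3 -0.5 -0.1] w 0.0853
tool y [ 8.0e-04  2.1e-03 -1.0e+00] q6 0.386
d local m [-0.0074  0.0388  0.0039] units [-0.037  0.194  0.02 ]
```

>>> move_arm(
  increments=[
    {"grip": 0,"linear": [-0.04,0.0,0.02],"twist": 0},
    {"grip": 0,"linear": [-0.01,0.08,0.005],"twist": 0},
    {"grip": 0,"linear": [0,0.08,0],"twist": 0},
    {"grip": 0,"linear": [0,0.05,0],"twist": 0},
    {"grip": 0,"linear": [0,0,0],"twist": 0},
  ],
)

```text
clock: 9.9
eef_pos: [0.5676, 0.0659, 0.0078]
tool_rot: [-0.698, 0.097, -0.107, 0.702]
ft_force: [0.1, 0.2, 0.3]
grip_width: 0.0858
```

```bash
python3 - <<'E'
from m import *
go([.565,.0645,.002])
E
```

```text
t 9.9 tcp [0.5676 0.0659 0.0078] q [-0.698  0.097 -0.107  0.702] F [0.1 0.2 0.3] w 0.0858
tool y [ 0.0146  0.0039 -0.9999] q6 0.403
d local m [-0.0022  0.0058 -0.0022] units [-0.011  0.029 -0.011]
```

>>> move_arm(
  increments=[
    {"grip": 0,"linear": [-0.011,0.025,-0.01],"twist": 0},
    {"grip": 0,"linear": [0,0,0],"twist": 0},
    {"grip": 1,"linear": [0,0,0],"twist": 0},
    {"grip": 1,"linear": [0,0,0],"twist": 0},
    {"grip": 1,"linear": [0,0,0],"twist": 0},
  ],
)

```text
clock: 10.4
eef_pos: [0.5672, 0.0649, 0.0063]
tool_rot: [-0.697, 0.095, -0.108, 0.702]
ft_force: [-0.2, 0.0, -1.1]
grip_width: 0.0569
```

>>> move_arm(
  increments=[
    {"grip": 1,"linear": [0,0,0],"twist": 0},
    {"grip": 1,"linear": [0,0,0],"twist": 0},
    {"grip": 1,"linear": [0,-0.1,0],"twist": 0},
    {"grip": 1,"linear": [0,-0.2,0],"twist": 0},
    {"grip": 1,"linear": [0,-0.25,0],"twist": 0},
  ],
)

```text
clock: 10.9
eef_pos: [0.5576, 0.0635, 0.1093]
tool_rot: [-0.699, 0.102, -0.101, 0.7]
ft_force: [1.6, 0.2, -1.5]
grip_width: 0.057
```

>>> move_arm(
  increments=[
    {"grip": 1,"linear": [0,-0.25,0],"twist": 0},
    {"grip": 1,"linear": [0,-0.25,0],"twist": 0},
    {"grip": 1,"linear": [0,-0.1,0],"twist": 0},
    {"grip": 1,"linear": [0,0,0],"twist": 0},
    {"grip": 1,"linear": [0,0,0],"twist": 0},
  ],
)

```text
clock: 11.4
eef_pos: [0.5596, 0.0635, 0.2392]
tool_rot: [-0.698, 0.099, -0.105, 0.701]
ft_force: [-0.2, -0.2, -1.6]
grip_width: 0.0573
```

```bash
python3 - <<'E'
from m import *
go([.578,-.248,.215])
im,_=bot.camera("side"); cv2.imwrite("pics/s5.png",im); 
for x in box(ell("side",im,blue,.18,80,3000)): print(x)
E
```

```text
t 11.4 tcp [0.5596 0.0635 0.2392] q [-0.698  0.099 -0.105  0.701] F [-0.2 -0.2 -1.6] w 0.0573
tool y [ 0.009   0.0034 -1.    ] q6 0.4
d local m [ 0.1061  0.0233 -0.2935] units [ 0.53   0.116 -1.468]
([364, 348], array([ 0.4884, -0.3387]), array([45.9, 55.1]))
([374, 287], array([ 0.5595, -0.2682]), array([40.9, 56.3]))
```

>>> move_arm(
  increments=[
    {"grip": 1,"linear": [0.08,0,-0.22],"twist": 0},
    {"grip": 1,"linear": [0.085,0,-0.235],"twist": 0},
    {"grip": 1,"linear": [0.085,0,-0.235],"twist": 0},
    {"grip": 1,"linear": [0.085,0,-0.235],"twist": 0},
    {"grip": 1,"linear": [0.085,0,-0.235],"twist": 0},
  ],
)

```text
clock: 11.95
eef_pos: [0.5709, -0.1797, 0.2238]
tool_rot: [-0.698, 0.101, -0.091, 0.703]
ft_force: [0.6, 0.0, -0.1]
grip_width: 0.0571
```

>>> move_arm(
  increments=[
    {"grip": 1,"linear": [0.08,0.0,-0.2],"twist": 0},
    {"grip": 1,"linear": [0.04,0.05,-0.1],"twist": 0},
    {"grip": 1,"linear": [0,0.05,0],"twist": 0},
    {"grip": 1,"linear": [0,0,0],"twist": 0},
    {"grip": 1,"linear": [0,0,0],"twist": 0},
  ],
)

```text
clock: 12.45
eef_pos: [0.5706, -0.2512, 0.1871]
tool_rot: [-0.695, 0.112, -0.087, 0.704]
ft_force: [0.8, 0.9, -0.2]
grip_width: 0.0571
```

```bash
python3 - <<'E'
from m import *
go([.578,-.248,.185])
E
```

```text
t 12.45 tcp [ 0.5706 -0.2512  0.1871] q [-0.695  0.112 -0.087  0.704] F [ 0.8  0.9 -0.2] w 0.0571
tool y [-0.0344  0.0177 -0.9993] q6 -0.133
d local m [0.0063 0.0019 0.0051] units [0.031 0.01  0.026]
```

>>> move_arm(
  increments=[
    {"grip": 1,"linear": [0.031,0,0.026],"twist": 0},
    {"grip": 1,"linear": [0,0,0],"twist": 0},
    {"grip": 1,"linear": [0,0,0],"twist": 0},
    {"grip": 1,"linear": [0,0,0],"twist": 0},
    {"grip": 1,"linear": [0,0,0],"twist": 0},
  ],
)

```text
clock: 12.95
eef_pos: [0.58, -0.2425, 0.1882]
tool_rot: [-0.696, 0.11, -0.084, 0.705]
ft_force: [0.2, 0.8, -0.3]
grip_width: 0.0571
```

```bash
python3 - <<'E'
from m import *
go([.578,-.248,.160])
im,_=bot.camera("side"); cv2.imwrite("pics/s6.png",cv2.resize(im[200:400,290:460],None,fx=2.8,fy=2.8,interpolation=2))
E
```

```text
t 12.95 tcp [ 0.58   -0.2425  0.1882] q [-0.696  0.11  -0.084  0.705] F [ 0.2  0.8 -0.3] w 0.0571
tool y [-0.0334  0.0178 -0.9993] q6 -0.123
d local m [ 0.0006  0.0281 -0.006 ] units [ 0.003  0.141 -0.03 ]
```

View pics/s6.png

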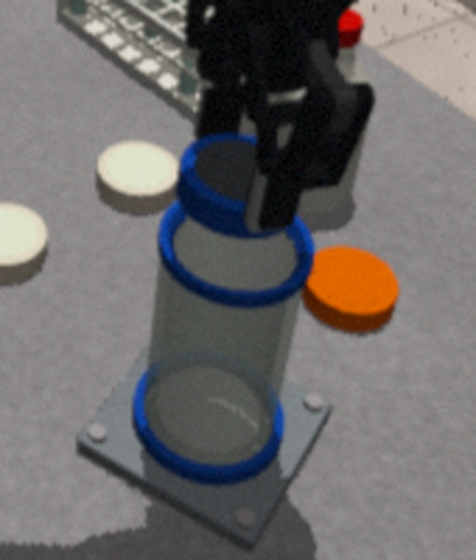

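>>> move_arm(
  increments=[
    {"grip": 1,"linear": [0,0,-0.032],"twist": 0},
    {"grip": 1,"linear": [0,0,0],"twist": 0},
    {"grip": 1,"linear": [0,0.05,0],"twist": 0},
    {"grip": 1,"linear": [0,0.05,0],"twist": 0},
    {"grip": 1,"linear": [0,0,0],"twist": 0},
  ],
)

```text
clock: 13.5
eef_pos: [0.5772, -0.2496, 0.167]
tool_rot: [-0.696, 0.109, -0.085, 0.705]
ft_force: [-0.1, -0.7, -1.5]
grip_width: 0.0576
```

```bash
python3 - <<'E'
from m import *
go([.578,-.248,.160])
E
```

```text
t 13.5 tcp [ 0.5772 -0.2496  0.167 ] q [-0.696  0.109 -0.085  0.705] F [-0.1 -0.7 -1.5] w 0.0576
tool y [-0.0323  0.0173 -0.9993] q6 -0.133
d local m [0.0006 0.007  0.0017] units [0.003 0.035 0.008]
```

>>> move_arm(
  increments=[
    {"grip": 1,"linear": [0,0.02,0.004],"twist": 0},
    {"grip": 1,"linear": [0,0.018,0],"twist": 0},
    {"grip": 1,"linear": [0,0,0],"twist": 0},
    {"grip": 1,"linear": [0,0,0],"twist": 0},
    {"grip": 1,"linear": [0,0,0],"twist": 0},
  ],
)

```text
clock: 14.0
eef_pos: [0.5774, -0.2482, 0.1582]
tool_rot: [-0.696, 0.109, -0.085, 0.705]
ft_force: [0.4, -0.0, -0.7]
grip_width: 0.0569
```

```bash
python3 - <<'E'
from m import *
go([.578,-.248,.160])
im,_=bot.camera("side"); cv2.imwrite("pics/s7.png",cv2.resize(im[200:400,290:460],None,fx=2.8,fy=2.8,interpolation=2))
E
```

```text
t 14.0 tcp [ 0.5774 -0.2482  0.1582] q [-0.696  0.109 -0.085  0.705] F [ 0.4 -0.  -0.7] w 0.0569
tool y [-0.0323  0.018  -0.9993] q6 -0.132
d local m [ 0.0004 -0.0018  0.0003] units [ 0.002 -0.009  0.002]
```

>>> move_arm(
  increments=[
    {"grip": 0,"linear": [0,0,0],"twist": 0},
    {"grip": 0,"linear": [0,0,0],"twist": 0},
    {"grip": 0,"linear": [0,0,0],"twist": 0},
    {"grip": 0,"linear": [0,0,0],"twist": 0},
    {"grip": 0,"linear": [0,-0.1,0],"twist": 0},
  ],
)

```text
clock: 14.55
eef_pos: [0.5764, -0.2483, 0.1767]
tool_rot: [-0.695, 0.111, -0.083, 0.705]
ft_force: [0.3, 0.3, -0.4]
grip_width: 0.0858
```

>>> move_arm(
  increments=[
    {"grip": 0,"linear": [0,-0.2,0],"twist": 0},
    {"grip": 0,"linear": [0,-0.15,0],"twist": 0},
    {"grip": 0,"linear": [0,0,0],"twist": 0},
    {"grip": 0,"linear": [0,0,0],"twist": 0},
    {"grip": 0,"linear": [0,0,0],"twist": 0},
  ],
)

```text
clock: 15.05
eef_pos: [0.5794, -0.25, 0.2505]
tool_rot: [-0.696, 0.11, -0.084, 0.705]
ft_force: [-0.5, 0.7, -0.0]
grip_width: 0.0855
```

```bash
python3 - <<'E'
from det import *
im,_=bot.camera("side"); cv2.imwrite("pics/s8.png",cv2.resize(im[200:400,290:460],None,fx=2.8,fy=2.8,interpolation=2))
b,_=bot.camera("top")
for n,i in(("side",im),("top",b)):
  for x in blobs(n,i,.018,(15,0,130),(90,70,255),150,1000): 
    if .3<x[3]<.75: print(n,x)
st()
E
```

```text
side (237, 296, 594.0, 0.4429, -0.0447, 0.0317)
side (291, 283, 538.0, 0.5483, -0.0631, 0.0316)
side (220, 264, 460.5, 0.4479, 0.055, 0.0318)
side (339, 260, 441.5, 0.6671, -0.0516, 0.0318)
top (270, 271, 258.0, 0.449, 0.0574, 0.0231)
top (311, 268, 269.5, 0.4441, -0.0424, 0.0235)
top (314, 223, 308.0, 0.5511, -0.0622, 0.0265)
top (302, 177, 367.5, 0.6698, -0.0493, 0.0298)
t 15.15 tcp [ 0.5789 -0.2498  0.2496] q [-0.695  0.111 -0.084  0.705] F [-0.7 -0.6 -1.2] w 0.0853
tool y [-0.0362  0.0189 -0.9992] q6 -0.132
```

View pics/s8.png

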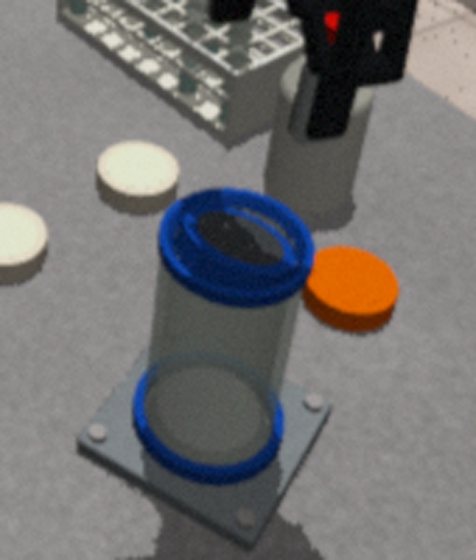

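The disc is lodged in the mouth: its dark face at crop (240,237) is near the rim. I measure its tilt with depth.

```bash
python3 - <<'E'
from h import *
import numpy as np
for n,c in(("side",(290+240/2.8,200+237/2.8)),("top",proj("top",[.578,-.248,.165]))):
    im,d=bot.camera(n); P=cloud(n,d); u,v=np.round(c).astype(int); print(n,u,v,im[v,u])
    for dv in range(-15,16,3): print(" ".join(f"{P[v+dv,u+du,2]*1000:4.0f}" for du in range(-21,22,3)))
    q=P[v-8:v+9,u-12:u+13].reshape(-1,3); b=im[v-8:v+9,u-12:u+13].reshape(-1,3)
    q=q[(b.max(1)<75)&(q[:,2]>.1)]; print(len(q))
    if len(q)>10:
        A=np.c_[q[:,:2]-[.578,-.248],np.ones(len(q))]; s=np.linalg.lstsq(A,q[:,2],rcond=None)[0]; print("slope x,y, z0",s.round(3),q[:,:2].mean(0).round(3))
E
```

```text
side 376 285 [33 31 27]
 155  157  157  156  155  155  155  156  157  156  157    3    8   10   14
 156  154  156  154  153  151  150  152  152  154  155  158  158    3    6
 153  161  159  156  156  154  153  149  147  149  151  153  156  156    0
 163  161  161  159  159  157  154  152  150  150  147  150  152  155  158
 162  165  164  162  160  157  157  155  154  151  149  147  149  154  158
 160  164  164  163  162  160  158  156  155  153  149  150  149  152  155
 158  161  165  166  163  162  161  159  157  155  154  152  151  150  154
 154  158  162  164  165  164  163  161  159  158  156  154  152  151  155
 151  155  158  159  161  165  163  163  162  160  158  156  153  153  156
 158  155  154  156  156  160  160  161  161  160  159  157  156  153  157
 153  157  156  153  154  154  156  157  155  155  155  152  154  156  156
336
slope x,y, z0 [-0.747 -0.53   0.158] [ 0.577 -0.253]
top 401 189 [49 47 47]
   1    0   -4  276  284  158  158  155  160  160    1    0   -3    2    1
   1    2   -3  157  153  146  148  148  151  158  160   -0   -1   -3    1
  -7    8  154  147  148  148  150  153  149  150  154  156    1    2    2
  11  158  153  152  155  152  158  154  157  157  157  156  158    2    1
  12  159  153  155  153  154  155  157  155  156  162  150  157   -4  633
 115  156  153  158  155  153  157  159  156  159  161  154  155    3  643
 120  156  151  162  162  159  162  160  161  160  162  148  159   -0  648
 119  156  156  156  162  164  162  165  163  164  165  152  155    2  663
 109  137  156  147  158  163  164  164  166  165  153  157   -8 1229  666
 103  125  142  157  153  155  158  156  155  152  156  158  642  656  673
  92  106  127  142  157  157  156  153  160 1229   12   11  641  660  675
331
slope x,y, z0 [-1.973  1.211  0.163] [ 0.579 -0.248]
```

The disc is tilted about 0.3 rad. Its high edge (z≈166) faces -x and slightly -y, and its low edge (z≈147) faces +x. I will press the high side down with shut fingers.

```bash
python3 - <<'E'
from h import *
go([.562,-.255,.19])
E
```

```text
t 15.25 tcp [ 0.5789 -0.2498  0.2496] q [-0.695  0.111 -0.084  0.705] F [ 0.4 -0.1 -0.1] w 0.0853
tool y [-0.0364  0.019  -0.9992] q6 -0.132
d local m [-0.0124  0.06   -0.0102] units [-0.062  0.3   -0.051]
```

>>> move_arm(
  increments=[
    {"grip": 1,"linear": [-0.08,0.0,-0.04],"twist": 0},
    {"grip": 1,"linear": [0,0,0],"twist": 0},
    {"grip": 1,"linear": [0,0.05,0],"twist": 0},
    {"grip": 1,"linear": [0,0.1,0],"twist": 0},
    {"grip": 1,"linear": [0,0.1,0],"twist": 0},
  ],
)

```text
clock: 15.75
eef_pos: [0.5609, -0.2521, 0.1976]
tool_rot: [-0.695, 0.11, -0.084, 0.705]
ft_force: [0.3, 0.6, -0.1]
grip_width: 0.0125
```

```bash
python3 - <<'E'
from h import *
go([.562,-.255,.17])
E
```

```text
t 15.75 tcp [ 0.5609 -0.2521  0.1976] q [-0.695  0.11  -0.084  0.705] F [ 0.3  0.6 -0.1] w 0.0125
tool y [-0.0339  0.0185 -0.9993] q6 -0.148
d local m [ 0.0029  0.0275 -0.0028] units [ 0.014  0.137 -0.014]
```

>>> move_arm(
  increments=[
    {"grip": 1,"linear": [0.01,0.05,-0.01],"twist": 0},
    {"grip": 1,"linear": [0,0.05,0],"twist": 0},
    {"grip": 1,"linear": [0,0.04,0],"twist": 0},
    {"grip": 1,"linear": [0,0.02,0],"twist": 0},
    {"grip": 1,"linear": [0,0.02,0],"twist": 0},
  ],
)

```text
clock: 16.25
eef_pos: [0.5605, -0.2528, 0.1547]
tool_rot: [-0.695, 0.112, -0.082, 0.706]
ft_force: [0.3, -0.5, -0.4]
grip_width: 0.0
```

>>> move_arm(
  increments=[
    {"grip": 1,"linear": [0,0.02,0],"twist": 0},
    {"grip": 1,"linear": [0,0.02,0],"twist": 0},
    {"grip": 1,"linear": [0,0.02,0],"twist": 0},
    {"grip": 1,"linear": [0,0,0],"twist": 0},
    {"grip": 1,"linear": [0,0,0],"twist": 0},
  ],
)

```text
clock: 16.75
eef_pos: [0.5616, -0.2526, 0.1433]
tool_rot: [-0.695, 0.11, -0.083, 0.706]
ft_force: [0.1, -0.0, -0.3]
grip_width: -0.0001
```

No resistance at 0.143, so it probably dropped. I retract and look.

>>> move_arm(
  increments=[
    {"grip": 1,"linear": [0,-0.1,0],"twist": 0},
    {"grip": 1,"linear": [0,-0.2,0],"twist": 0},
    {"grip": 0,"linear": [0,-0.2,0],"twist": 0},
    {"grip": 0,"linear": [0,-0.1,0],"twist": 0},
    {"grip": 0,"linear": [0,0,0],"twist": 0},
  ],
)

```text
clock: 17.25
eef_pos: [0.5641, -0.255, 0.2661]
tool_rot: [-0.695, 0.112, -0.082, 0.706]
ft_force: [0.5, -0.4, 0.6]
grip_width: 0.0431
```

```bash
python3 - <<'E'
from h import *
im,d=bot.camera("side"); cv2.imwrite("pics/s9.png",cv2.resize(im[200:400,290:460],None,fx=2.8,fy=2.8,interpolation=2))
im,d=bot.camera("top"); P=cloud("top",d); u,v=np.round(proj("top",[.578,-.248,.158])).astype(int)
for dv in range(-18,25,3): print(" ".join(f"{P[v+dv,u+du,2]*1000:4.0f}" for du in range(-24,25,3)))
go([.548,-.0627,.2])
E
```

```text
2   -0    3    2   -5   -3  336  341  339  323  316  332  339  336  361  397  407
  -0   -0    5   -2   -2  161  322  323  327  317  326 1229  343  355  356  362  398
  -3    0    2   -1  155  151  138  131  290  312  318  316  333  335    0   -1    5
  -1   -1   15  159  142  110  108  111  280  283  295  147  158  160   -3   -5    2
  15   11   11  156   87   82   84   88   93  274  119  135  151  161   -2    2    3
  13   12  155  157   50   52   57   69   79   94  104  128  145  156   -3   -2   -2
  23   99  155  152   44   40   41   48   62   77   99  118  140  152    0   -4    2
  59  111  141  157   41   44   44   41   49   64   86  111  138  159   -3   -3   -2
  71  110  133  158   39   42   43   44   44   56   79  112  155  155   -0   -1    2
  71   99  125  149  158   40   43   41   41   53   81  128  156   -1   -2    4    0
  65   89  111  128  152  158  152   43   42   53  153  156  159    1   -7   -1   -2
  49   75   99  114  127  138  160  155  155  155  156   10   12    3    2   -1  647
  38   62   75   94  108  114  123  129  126  113   12   10   11   16   -4    3  651
  17   43   60   70   85   93   94   91   75   22   13   11   10   13   -1    1  658
  22   17   35   45   56   62   53   36   23    8   11    8   -3    5    1  646  662
t 17.35 tcp [ 0.5629 -0.2544  0.2627] q [-0.694  0.114 -0.08   0.706] F [ 0.5 -0.7 -1.1] w 0.0581
tool y [-0.0451  0.0234 -0.9987] q6 -0.151
d local m [-0.0632  0.0678  0.1798] units [-0.316  0.339  0.899]
```

View pics/s9.png

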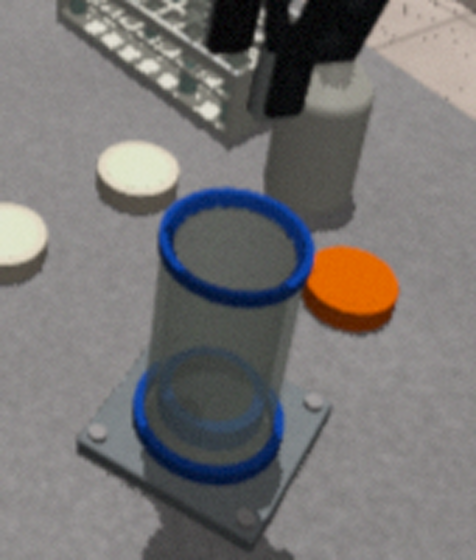

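The support lies flat at the bottom, with its top at z≈42 mm. Next is frit A at (0.5495, -0.063).

>>> move_arm(
  increments=[
    {"grip": 0,"linear": [-0.07,0,0.2],"twist": 0},
    {"grip": 0,"linear": [-0.08,0,0.22],"twist": 0},
    {"grip": 0,"linear": [-0.08,0,0.22],"twist": 0},
    {"grip": 0,"linear": [-0.06,0.05,0.2],"twist": 0},
    {"grip": 0,"linear": [-0.02,0.15,0.06],"twist": 0},
  ],
)

```text
clock: 17.85
eef_pos: [0.5473, -0.0604, 0.2186]
tool_rot: [-0.693, 0.12, -0.08, 0.706]
ft_force: [0.9, 0.4, 0.2]
grip_width: 0.0853
```

>>> move_arm(
  increments=[
    {"grip": 0,"linear": [0,0.2,0],"twist": 0},
    {"grip": 0,"linear": [0,0.2,0],"twist": 0},
    {"grip": 0,"linear": [0,0.15,0],"twist": 0},
    {"grip": 0,"linear": [0,0,0],"twist": 0},
    {"grip": 0,"linear": [0,0,0],"twist": 0},
  ],
)

```text
clock: 18.35
eef_pos: [0.5296, -0.0518, 0.0934]
tool_rot: [-0.694, 0.125, -0.069, 0.706]
ft_force: [0.8, -0.6, 0.7]
grip_width: 0.0852
```

```bash
cat > fr.py <<'E'
from det import *
def frits():
    S={}
    for n in("side","top"):
        im,_=bot.camera(n); S[n]=[x for x in blobs(n,im,.018,(15,0,130),(90,70,255),120,1000) if .3<x[3]<.75 and -.3<x[4]<.3]
    print("side",[x[3:] for x in S["side"]]," top",[x[3:] for x in S["top"]])
E
python3 - <<'E'
from fr import *
go([.5495,-.0627,.002]); frits()
E
```

```text
t 18.35 tcp [ 0.5296 -0.0518  0.0934] q [-0.694  0.125 -0.069  0.706] F [ 0.8 -0.6  0.7] w 0.0852
tool y [-0.0765  0.0279 -0.9967] q6 0.167
d local m [ 0.0295  0.0893 -0.0056] units [ 0.147  0.446 -0.028]
side [(0.4427, -0.0446, 0.0312), (0.5519, -0.0618, 0.0293), (0.4482, 0.0548, 0.032), (0.668, -0.0515, 0.0323), (0.7463, 0.0747, 0.0592)]  top [(0.4491, 0.0567, 0.0232), (0.687, -0.2019, 0.0574), (0.7068, -0.0591, 0.0586), (0.7054, -0.1868, 0.0619)]
```

>>> move_arm(
  increments=[
    {"grip": 0,"linear": [0.06,0,-0.01],"twist": 0},
    {"grip": 0,"linear": [0.06,0,-0.01],"twist": 0},
    {"grip": 0,"linear": [0,0,0],"twist": 0},
    {"grip": 0,"linear": [0,0.06,0],"twist": 0},
    {"grip": 0,"linear": [0,0,0],"twist": 0},
  ],
)

```text
clock: 18.95
eef_pos: [0.5573, -0.0637, 0.0876]
tool_rot: [-0.694, 0.12, -0.075, 0.706]
ft_force: [-0.6, 0.6, -0.1]
grip_width: 0.0853
```

```bash
python3 - <<'E'
from fr import *
go([.5507,-.0623,.002])
E
```

```text
t 18.95 tcp [ 0.5573 -0.0637  0.0876] q [-0.694  0.12  -0.075  0.706] F [-0.6  0.6 -0.1] w 0.0853
tool y [-0.0603  0.0262 -0.9978] q6 0.153
d local m [-0.0011  0.0858 -0.0012] units [-0.006  0.429 -0.006]
```

>>> move_arm(
  increments=[
    {"grip": 0,"linear": [0,0.08,0],"twist": 0},
    {"grip": 0,"linear": [0,0.08,0],"twist": 0},
    {"grip": 0,"linear": [0,0.08,0],"twist": 0},
    {"grip": 0,"linear": [0,0.08,0],"twist": 0},
    {"grip": 0,"linear": [0,0,0],"twist": 0},
  ],
)

```text
clock: 19.45
eef_pos: [0.5523, -0.0612, 0.0236]
tool_rot: [-0.694, 0.119, -0.076, 0.706]
ft_force: [-0.3, -0.2, 0.4]
grip_width: 0.0853
```

```bash
python3 - <<'E'
from fr import *
go([.5507,-.0623,.002])
E
```

```text
t 19.45 tcp [ 0.5523 -0.0612  0.0236] q [-0.694  0.119 -0.076  0.706] F [-0.3 -0.2  0.4] w 0.0853
tool y [-0.0581  0.0262 -0.998 ] q6 0.156
d local m [ 0.0002  0.0216 -0.0017] units [ 0.001  0.108 -0.008]
```

>>> move_arm(
  increments=[
    {"grip": 0,"linear": [0,0.05,0],"twist": 0},
    {"grip": 0,"linear": [0,0.04,0],"twist": 0},
    {"grip": 0,"linear": [0,0,0],"twist": 0},
    {"grip": 1,"linear": [0,0,0],"twist": 0},
    {"grip": 1,"linear": [0,0,0],"twist": 0},
  ],
)

```text
clock: 19.95
eef_pos: [0.5521, -0.0607, 0.0065]
tool_rot: [-0.694, 0.118, -0.077, 0.706]
ft_force: [0.4, 3.2, 9.0]
grip_width: 0.059
```

>>> move_arm(
  increments=[
    {"grip": 1,"linear": [0,0,0],"twist": 0},
    {"grip": 1,"linear": [0,0,0],"twist": 0},
    {"grip": 1,"linear": [0,0,0],"twist": 0},
    {"grip": 1,"linear": [0,0,0],"twist": 0},
    {"grip": 1,"linear": [0,-0.1,0],"twist": 0},
  ],
)

```text
clock: 20.45
eef_pos: [0.5515, -0.061, 0.0252]
tool_rot: [-0.694, 0.12, -0.076, 0.706]
ft_force: [0.2, -0.8, -0.6]
grip_width: 0.0571
```

>>> move_arm(
  increments=[
    {"grip": 1,"linear": [0,-0.2,0],"twist": 0},
    {"grip": 1,"linear": [0,-0.25,0],"twist": 0},
    {"grip": 1,"linear": [0,-0.25,0],"twist": 0},
    {"grip": 1,"linear": [0,-0.25,0],"twist": 0},
    {"grip": 1,"linear": [0,-0.1,0],"twist": 0},
  ],
)

```text
clock: 20.95
eef_pos: [0.5613, -0.0663, 0.2382]
tool_rot: [-0.694, 0.123, -0.072, 0.706]
ft_force: [1.6, 0.1, -1.5]
grip_width: 0.0569
```

```bash
python3 - <<'E'
from fr import *
go([.578,-.248,.215])
E
```

```text
t 20.95 tcp [ 0.5613 -0.0663  0.2382] q [-0.694  0.123 -0.072  0.706] F [ 1.6  0.1 -1.5] w 0.0569
tool y [-0.0687  0.0275 -0.9973] q6 0.149
d local m [ 0.0672  0.017  -0.1703] units [ 0.336  0.085 -0.852]
```

>>> move_arm(
  increments=[
    {"grip": 1,"linear": [0.06,0,-0.14],"twist": 0},
    {"grip": 1,"linear": [0.065,0,-0.16],"twist": 0},
    {"grip": 1,"linear": [0.065,0,-0.16],"twist": 0},
    {"grip": 1,"linear": [0.065,0,-0.16],"twist": 0},
    {"grip": 1,"linear": [0.065,0,-0.16],"twist": 0},
  ],
)

```text
clock: 21.45
eef_pos: [0.5846, -0.2341, 0.24]
tool_rot: [-0.694, 0.115, -0.073, 0.707]
ft_force: [0.0, -0.0, -1.1]
grip_width: 0.0568
```

>>> move_arm(
  increments=[
    {"grip": 1,"linear": [0.04,0.02,-0.07],"twist": 0},
    {"grip": 1,"linear": [0,0.03,0],"twist": 0},
    {"grip": 1,"linear": [0,0.05,0],"twist": 0},
    {"grip": 1,"linear": [0,0,0],"twist": 0},
    {"grip": 1,"linear": [0,0,0],"twist": 0},
  ],
)

```text
clock: 21.95
eef_pos: [0.5863, -0.2509, 0.215]
tool_rot: [-0.693, 0.118, -0.073, 0.708]
ft_force: [0.3, 0.2, 0.2]
grip_width: 0.057
```

```bash
python3 - <<'E'
from fr import *
go([.578,-.248,.155])
E
```

```text
t 21.95 tcp [ 0.5863 -0.2509  0.215 ] q [-0.693  0.118 -0.073  0.708] F [0.3 0.2 0.2] w 0.057
tool y [-0.0599  0.0289 -0.9978] q6 -0.136
d local m [-0.0048  0.0605 -0.0001] units [-0.024  0.302 -0.001]
```

>>> move_arm(
  increments=[
    {"grip": 1,"linear": [-0.02,0,0],"twist": 0},
    {"grip": 1,"linear": [0,0.06,0],"twist": 0},
    {"grip": 1,"linear": [0,0.06,0],"twist": 0},
    {"grip": 1,"linear": [0,0.05,0],"twist": 0},
    {"grip": 1,"linear": [0,0,0],"twist": 0},
  ],
)

```text
clock: 22.45
eef_pos: [0.5805, -0.2443, 0.182]
tool_rot: [-0.693, 0.115, -0.072, 0.708]
ft_force: [-1.6, -0.2, -1.6]
grip_width: 0.0566
```

```bash
python3 - <<'E'
from fr import *
go([.579,-.248,.157])
E
```

```text
t 22.45 tcp [ 0.5805 -0.2443  0.182 ] q [-0.693  0.115 -0.072  0.708] F [-1.6 -0.2 -1.6] w 0.0566
tool y [-0.0578  0.0282 -0.9979] q6 -0.136
d local m [ 0.0011  0.025  -0.0042] units [ 0.005  0.125 -0.021]
```

>>> move_arm(
  increments=[
    {"grip": 1,"linear": [0.005,0,-0.02],"twist": 0},
    {"grip": 1,"linear": [0,0.04,0],"twist": 0},
    {"grip": 1,"linear": [0,0.04,0],"twist": 0},
    {"grip": 1,"linear": [0,0.02,0],"twist": 0},
    {"grip": 1,"linear": [0,0,0],"twist": 0},
  ],
)

```text
clock: 22.95
eef_pos: [0.5796, -0.2486, 0.1609]
tool_rot: [-0.694, 0.114, -0.072, 0.708]
ft_force: [-0.1, 0.0, -0.7]
grip_width: 0.057
```

```bash
python3 - <<'E'
from fr import *
go([.579,-.248,.156])
im,d=bot.camera("side"); cv2.imwrite("pics/s10.png",cv2.resize(im[200:400,290:460],None,fx=2.8,fy=2.8,interpolation=2))
E
```

```text
t 22.95 tcp [ 0.5796 -0.2486  0.1609] q [-0.694  0.114 -0.072  0.708] F [-0.1  0.  -0.7] w 0.057
tool y [-0.0565  0.0277 -0.998 ] q6 -0.142
d local m [-0.0004  0.005   0.0003] units [-0.002  0.025  0.002]
```

View pics/s10.png

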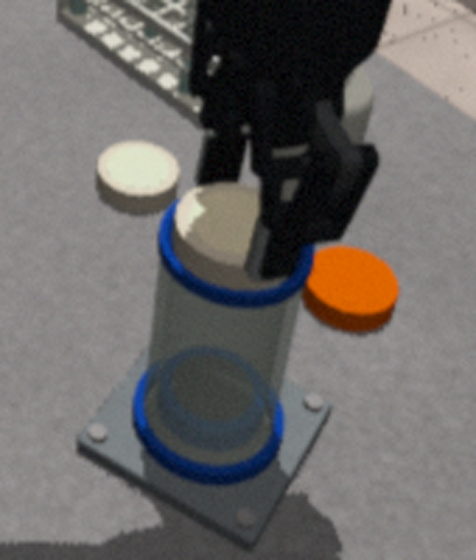

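The frit sits level in the mouth at crop (222,230). I lower it the last few mm and release.

>>> move_arm(
  increments=[
    {"grip": 1,"linear": [0,0.02,0],"twist": 0},
    {"grip": 1,"linear": [0,0.015,0],"twist": 0},
    {"grip": 1,"linear": [0,0,0],"twist": 0},
    {"grip": 1,"linear": [0,0,0],"twist": 0},
    {"grip": 0,"linear": [0,0,0],"twist": 0},
  ],
)

```text
clock: 23.5
eef_pos: [0.5809, -0.2486, 0.1554]
tool_rot: [-0.694, 0.112, -0.074, 0.707]
ft_force: [-0.5, -0.2, 0.1]
grip_width: 0.0697
```

>>> move_arm(
  increments=[
    {"grip": 0,"linear": [0,0,0],"twist": 0},
    {"grip": 0,"linear": [0,0,0],"twist": 0},
    {"grip": 0,"linear": [0,0,0],"twist": 0},
    {"grip": 0,"linear": [0,-0.1,0],"twist": 0},
    {"grip": 0,"linear": [0,-0.2,0],"twist": 0},
  ],
)

```text
clock: 24.0
eef_pos: [0.5799, -0.2488, 0.2097]
tool_rot: [-0.692, 0.118, -0.068, 0.709]
ft_force: [0.8, -0.8, 0.1]
grip_width: 0.0853
```

>>> move_arm(
  increments=[
    {"grip": 0,"linear": [0,-0.2,0],"twist": 0},
    {"grip": 0,"linear": [0,-0.05,0],"twist": 0},
    {"grip": 0,"linear": [0,0,0],"twist": 0},
    {"grip": 0,"linear": [0,0,0],"twist": 0},
    {"grip": 0,"linear": [0,0,0],"twist": 0},
  ],
)

```text
clock: 24.5
eef_pos: [0.5848, -0.2512, 0.2664]
tool_rot: [-0.693, 0.115, -0.072, 0.708]
ft_force: [0.0, -0.4, -1.7]
grip_width: 0.0851
```

```bash
cat >> fr.py <<'E'
def stack():
    im,d=bot.camera("top"); P=cloud("top",d); u,v=np.round(proj("top",[.578,-.248,.158])).astype(int)
    for dv in range(-15,25,3): print(" ".join(f"{P[v+dv,u+du,2]*1000:4.0f}" for du in range(-24,25,3)))
E
python3 - <<'E'
from fr import *
stack(); frits(); go([.6685,-.0505,.2])
im,d=bot.camera("side"); cv2.imwrite("pics/s11.png",cv2.resize(im[200:400,290:460],None,fx=2.8,fy=2.8,interpolation=2))
E
```

```text
-4   -4    2    2   -0  158  152  155  154  155  157  158   -3    0    1    2   -0
   3   -1    1   -1  157  156  136  136  135  144  149  157  150    1    2    0  639
   4   -2   13  158  139  114  108  104  115  122  133  147  156  159    2    5  658
  10   11    7  157   86   81   83   89   94 1229  118  135  149  159    2  646  663
  10   11  157  153   55   57   56   69   76   89  100  124  143  158   -3  650  667
  24  103  155  153   60   55   62   57   60   75   96  115  138  157    1  655  670
  59  111  140  154   61   59   57   60   60   61   90  112  137  156  642  657  676
  68  106  133  160   60   60   60   60   61   61   77  114  152  155  646  662  680
  69  101  124  150  159   62   61   60   57   59   85  128  154   -2  651  669  684
  62   89  108  130  152  156  155   57   57   59  150  158  158   -2  656  673  684
  57   75   95  112  127  142  160  156  159  157  157    8   10  642  662  677  685
  42   59   78   94  104  118  123  129  121  111   11    9   19  648  666  680  685
  27   44   59   73   85   91   98   91   76   23   13    9   14  651  670  682  686
  19   21   34   48   57   59   58   36   26   10   12   14  638  656  674  684  688
side [(0.4432, -0.0435, 0.0325), (0.4479, 0.0548, 0.0321), (0.6675, -0.0516, 0.0321)]  top [(0.4491, 0.0566, 0.0231), (0.4443, -0.0431, 0.0241), (0.67, -0.0498, 0.0295)]
t 24.65 tcp [ 0.5845 -0.2511  0.266 ] q [-0.693  0.115 -0.071  0.708] F [0.5 0.5 0. ] w 0.0856
tool y [-0.0592  0.0288 -0.9978] q6 -0.143
d local m [0.0329 0.0666 0.2147] units [0.165 0.333 1.074]
```

>>> move_arm(
  increments=[
    {"grip": 0,"linear": [0.03,0,0.16],"twist": 0},
    {"grip": 0,"linear": [0.03,0,0.2],"twist": 0},
    {"grip": 0,"linear": [0.03,0,0.2],"twist": 0},
    {"grip": 0,"linear": [0.03,0,0.2],"twist": 0},
    {"grip": 0,"linear": [0.03,0.05,0.18],"twist": 0},
  ],
)

```text
clock: 25.2
eef_pos: [0.6626, -0.0787, 0.2543]
tool_rot: [-0.693, 0.121, -0.074, 0.707]
ft_force: [0.1, -0.2, -0.6]
grip_width: 0.0852
```

>>> move_arm(
  increments=[
    {"grip": 0,"linear": [0.02,0.12,0.1],"twist": 0},
    {"grip": 0,"linear": [0,0.15,0],"twist": 0},
    {"grip": 0,"linear": [0,0.15,0],"twist": 0},
    {"grip": 0,"linear": [0,0.12,0],"twist": 0},
    {"grip": 0,"linear": [0,0,0],"twist": 0},
  ],
)

```text
clock: 25.7
eef_pos: [0.6655, -0.0476, 0.1377]
tool_rot: [-0.693, 0.119, -0.069, 0.708]
ft_force: [-0.6, 0.4, -0.2]
grip_width: 0.0851
```

```bash
python3 - <<'E'
from fr import *
go([.6690,-.0507,.003])
E
```

```text
t 25.7 tcp [ 0.6655 -0.0476  0.1377] q [-0.693  0.119 -0.069  0.708] F [-0.6  0.4 -0.2] w 0.0851
tool y [-0.0672  0.0299 -0.9973] q6 0.182
d local m [ 0.0139  0.1341 -0.0035] units [ 0.07   0.67  -0.018]
```

>>> move_arm(
  increments=[
    {"grip": 0,"linear": [0.07,0.05,-0.015],"twist": 0},
    {"grip": 0,"linear": [0,0.12,0],"twist": 0},
    {"grip": 0,"linear": [0,0.12,0],"twist": 0},
    {"grip": 0,"linear": [0,0.12,0],"twist": 0},
    {"grip": 0,"linear": [0,0.08,0],"twist": 0},
  ],
)

```text
clock: 26.2
eef_pos: [0.6767, -0.0526, 0.0438]
tool_rot: [-0.693, 0.115, -0.073, 0.708]
ft_force: [1.1, 0.6, 0.3]
grip_width: 0.0856
```

```bash
python3 - <<'E'
from fr import *
go([.6690,-.0507,.003])
E
```

```text
t 26.2 tcp [ 0.6767 -0.0526  0.0438] q [-0.693  0.115 -0.073  0.708] F [1.1 0.6 0.3] w 0.0856
tool y [-0.0564  0.0289 -0.998 ] q6 0.178
d local m [-0.0054  0.0412 -0.0008] units [-0.027  0.206 -0.004]
```

>>> move_arm(
  increments=[
    {"grip": 0,"linear": [-0.027,0.04,0],"twist": 0},
    {"grip": 0,"linear": [0,0.07,0],"twist": 0},
    {"grip": 0,"linear": [0,0.06,0],"twist": 0},
    {"grip": 0,"linear": [0,0.02,0],"twist": 0},
    {"grip": 0,"linear": [0,0,0],"twist": 0},
  ],
)

```text
clock: 26.7
eef_pos: [0.6704, -0.0511, 0.0047]
tool_rot: [-0.693, 0.115, -0.073, 0.708]
ft_force: [-1.1, -0.7, 0.3]
grip_width: 0.0854
```

```bash
python3 - <<'E'
from fr import *
go([.6690,-.0507,.003])
E
```

```text
t 26.7 tcp [ 0.6704 -0.0511  0.0047] q [-0.693  0.115 -0.073  0.708] F [-1.1 -0.7  0.3] w 0.0854
tool y [-0.056   0.0288 -0.998 ] q6 0.18
d local m [-0.0013  0.0018 -0.0001] units [-0.007  0.009 -0.   ]
```

>>> move_arm(
  increments=[
    {"grip": 1,"linear": [-0.005,0,0],"twist": 0},
    {"grip": 1,"linear": [0,0,0],"twist": 0},
    {"grip": 1,"linear": [0,0,0],"twist": 0},
    {"grip": 1,"linear": [0,0,0],"twist": 0},
    {"grip": 1,"linear": [0,0,0],"twist": 0},
  ],
)

```text
clock: 27.2
eef_pos: [0.6715, -0.0511, 0.0074]
tool_rot: [-0.693, 0.114, -0.075, 0.708]
ft_force: [-0.1, -0.5, -1.2]
grip_width: 0.0571
```

>>> move_arm(
  increments=[
    {"grip": 1,"linear": [0,0,0],"twist": 0},
    {"grip": 1,"linear": [0,-0.1,0],"twist": 0},
    {"grip": 1,"linear": [0,-0.2,0],"twist": 0},
    {"grip": 1,"linear": [0,-0.25,0],"twist": 0},
    {"grip": 1,"linear": [0,-0.25,0],"twist": 0},
  ],
)

```text
clock: 27.7
eef_pos: [0.6727, -0.0548, 0.159]
tool_rot: [-0.693, 0.123, -0.066, 0.707]
ft_force: [2.0, -0.1, -0.3]
grip_width: 0.0573
```

>>> move_arm(
  increments=[
    {"grip": 1,"linear": [0,-0.25,0],"twist": 0},
    {"grip": 1,"linear": [0,-0.15,0],"twist": 0},
    {"grip": 1,"linear": [0,-0.05,0],"twist": 0},
    {"grip": 1,"linear": [0,0,0],"twist": 0},
    {"grip": 1,"linear": [0,0,0],"twist": 0},
  ],
)

```text
clock: 28.2
eef_pos: [0.6825, -0.058, 0.2617]
tool_rot: [-0.693, 0.117, -0.072, 0.708]
ft_force: [-0.5, 0.1, -1.5]
grip_width: 0.0569
```

```bash
python3 - <<'E'
from fr import *
go([.578,-.248,.215])
E
```

```text
t 28.2 tcp [ 0.6825 -0.058   0.2617] q [-0.693  0.117 -0.072  0.708] F [-0.5  0.1 -1.5] w 0.0569
tool y [-0.0598  0.029  -0.9978] q6 0.172
d local m [-0.0474  0.0473 -0.2114] units [-0.237  0.237 -1.057]
```

>>> move_arm(
  increments=[
    {"grip": 1,"linear": [-0.04,0,-0.16],"twist": 0},
    {"grip": 1,"linear": [-0.045,0,-0.2],"twist": 0},
    {"grip": 1,"linear": [-0.045,0,-0.2],"twist": 0},
    {"grip": 1,"linear": [-0.045,0,-0.2],"twist": 0},
    {"grip": 1,"linear": [-0.045,0,-0.2],"twist": 0},
  ],
)

```text
clock: 28.7
eef_pos: [0.5862, -0.2289, 0.2506]
tool_rot: [-0.692, 0.118, -0.062, 0.709]
ft_force: [0.4, -0.6, -0.5]
grip_width: 0.0572
```

>>> move_arm(
  increments=[
    {"grip": 1,"linear": [-0.01,0,-0.05],"twist": 0},
    {"grip": 1,"linear": [0,0,0],"twist": 0},
    {"grip": 1,"linear": [0,0.08,0],"twist": 0},
    {"grip": 1,"linear": [0,0.1,0],"twist": 0},
    {"grip": 1,"linear": [0,0,0],"twist": 0},
  ],
)

```text
clock: 29.2
eef_pos: [0.5741, -0.2385, 0.2073]
tool_rot: [-0.69, 0.124, -0.06, 0.71]
ft_force: [-0.8, 0.5, -1.4]
grip_width: 0.0572
```

```bash
python3 - <<'E'
from fr import *
go([.5795,-.248,.157])
E
```

```text
t 29.2 tcp [ 0.5741 -0.2385  0.2073] q [-0.69   0.124 -0.06   0.71 ] F [-0.8  0.5 -1.4] w 0.0572
tool y [-0.0855  0.0395 -0.9956] q6 -0.135
d local m [ 0.0123  0.0493 -0.0086] units [ 0.061  0.246 -0.043]
```

>>> move_arm(
  increments=[
    {"grip": 1,"linear": [0.09,0,-0.04],"twist": 0},
    {"grip": 1,"linear": [0,0.05,0],"twist": 0},
    {"grip": 1,"linear": [0,0.06,0],"twist": 0},
    {"grip": 1,"linear": [0,0.04,0],"twist": 0},
    {"grip": 1,"linear": [0,0,0],"twist": 0},
  ],
)

```text
clock: 29.7
eef_pos: [0.5886, -0.243, 0.1734]
tool_rot: [-0.69, 0.122, -0.056, 0.711]
ft_force: [0.5, -0.1, -1.0]
grip_width: 0.0569
```

```bash
python3 - <<'E'
from fr import *
go([.5795,-.248,.157])
E
```

```text
t 29.7 tcp [ 0.5886 -0.243   0.1734] q [-0.69   0.122 -0.056  0.711] F [ 0.5 -0.1 -1. ] w 0.0569
tool y [-0.0888  0.0422 -0.9952] q6 -0.141
d local m [-0.0059  0.017  -0.0074] units [-0.03   0.085 -0.037]
```

>>> move_arm(
  increments=[
    {"grip": 1,"linear": [-0.03,0,-0.036],"twist": 0},
    {"grip": 1,"linear": [0,0.03,0],"twist": 0},
    {"grip": 1,"linear": [0,0.03,0],"twist": 0},
    {"grip": 1,"linear": [0,0.015,0],"twist": 0},
    {"grip": 1,"linear": [0,0,0],"twist": 0},
  ],
)

```text
clock: 30.2
eef_pos: [0.5792, -0.2477, 0.1599]
tool_rot: [-0.69, 0.121, -0.057, 0.711]
ft_force: [-0.3, 0.2, -1.6]
grip_width: 0.0573
```

```bash
python3 - <<'E'
from fr import *
go([.5795,-.248,.157])
E
```

```text
t 30.2 tcp [ 0.5792 -0.2477  0.1599] q [-0.69   0.121 -0.057  0.711] F [-0.3  0.2 -1.6] w 0.0573
tool y [-0.0866  0.0414 -0.9954] q6 -0.154
d local m [ 0.0007  0.0028 -0.0002] units [ 0.003  0.014 -0.001]
```

>>> move_arm(
  increments=[
    {"grip": 1,"linear": [0,0.02,0],"twist": 0},
    {"grip": 1,"linear": [0,0.015,0],"twist": 0},
    {"grip": 1,"linear": [0,0,0],"twist": 0},
    {"grip": 0,"linear": [0,0,0],"twist": 0},
    {"grip": 0,"linear": [0,0,0],"twist": 0},
  ],
)

```text
clock: 30.7
eef_pos: [0.5801, -0.2479, 0.1545]
tool_rot: [-0.69, 0.119, -0.058, 0.711]
ft_force: [-0.2, -0.2, 0.3]
grip_width: 0.0831
```

>>> move_arm(
  increments=[
    {"grip": 0,"linear": [0,0,0],"twist": 0},
    {"grip": 0,"linear": [0,0,0],"twist": 0},
    {"grip": 0,"linear": [0,-0.05,0],"twist": 0},
    {"grip": 0,"linear": [0,-0.1,0],"twist": 0},
    {"grip": 0,"linear": [0,-0.2,0],"twist": 0},
  ],
)

```text
clock: 31.2
eef_pos: [0.5819, -0.2491, 0.2194]
tool_rot: [-0.689, 0.125, -0.053, 0.712]
ft_force: [0.7, -0.5, -0.2]
grip_width: 0.0852
```

>>> move_arm(
  increments=[
    {"grip": 0,"linear": [0,-0.2,0],"twist": 0},
    {"grip": 0,"linear": [0,-0.05,0],"twist": 0},
    {"grip": 0,"linear": [0,0,0],"twist": 0},
    {"grip": 0,"linear": [0,0,0],"twist": 0},
    {"grip": 0,"linear": [0,0,0],"twist": 0},
  ],
)

```text
clock: 31.7
eef_pos: [0.5887, -0.2523, 0.2792]
tool_rot: [-0.69, 0.121, -0.057, 0.711]
ft_force: [-0.4, 0.3, 0.6]
grip_width: 0.0854
```

```bash
python3 - <<'E'
from fr import *
stack(); frits(); go([.4437,-.0437,.25])
im,d=bot.camera("side"); cv2.imwrite("pics/s12.png",cv2.resize(im[200:400,290:460],None,fx=2.8,fy=2.8,interpolation=2))
E
```

```text
2    1   -2    0   -1  157  155  154  154  152  154  157    1    2   -3   -2  651
   2    5    2   -0  157  153  136  126  135  141  151  157  158   -3   -1    0  655
  -6   -1   13  159  139  111  105  109  115  121  135  145  153  155   -0  642  660
  11   10    5  156   86   78   85   88   95  104  122  136  150  155   -0  648  664
  16   11  158  153   81   76   75   77   77   92  107  124  145  157    1  653  670
  17  102  155  153   75   76   75   78   75   78   94  115  140  156  638  655  674
  56  109  143  156   77   75   78   78   75   75   87  114  139  157  644  660  678
  72  110  133  156   80   76   80   72   77   78   83  112  151  164  647  667  680
  70  101  126  150  163   76   78   75   81   80   81  125  157    4  655  671  682
  63   90  109  134  153  156  149   77   79   83  156  157  158  638  658  672  680
  55   78   94  111  126  138  155  159  161  159  155   13   10  647  662  678  682
  37   64   78   97  105  117  125  125  123  108   14   14   19  650  667  682  684
  25   42   61   72   83   88   94   94   73   21   11   11  635  654  671  681  684
  19   22   38   49   58   63   55   38   20   13    9   13  642  658  674  680  686
side [(0.4429, -0.0443, 0.032), (0.4668, 0.1346, 0.0321)]  top [(0.4441, -0.043, 0.0237), (0.4683, 0.1368, 0.0235)]
t 31.85 tcp [ 0.5885 -0.2522  0.2786] q [-0.69   0.121 -0.057  0.711] F [ 0.5 -0.4  0.4] w 0.0854
tool y [-0.087   0.0417 -0.9953] q6 -0.154
d local m [-0.1886  0.0497  0.165 ] units [-0.943  0.249  0.825]
```

Frit D is in (top at 77 mm). Frit C was knocked to (0.4675, 0.1355). Frit B is next.

>>> move_arm(
  increments=[
    {"grip": 0,"linear": [-0.12,0,0.1],"twist": 0},
    {"grip": 0,"linear": [-0.15,0,0.13],"twist": 0},
    {"grip": 0,"linear": [-0.15,0,0.13],"twist": 0},
    {"grip": 0,"linear": [-0.15,0,0.13],"twist": 0},
    {"grip": 0,"linear": [-0.15,0.05,0.13],"twist": 0},
  ],
)

```text
clock: 32.4
eef_pos: [0.4772, -0.0949, 0.2775]
tool_rot: [-0.689, 0.127, -0.056, 0.712]
ft_force: [0.2, 0.7, 0.6]
grip_width: 0.0855
```

>>> move_arm(
  increments=[
    {"grip": 0,"linear": [-0.1,0.1,0.08],"twist": 0},
    {"grip": 0,"linear": [0,0.15,0],"twist": 0},
    {"grip": 0,"linear": [0,0.15,0],"twist": 0},
    {"grip": 0,"linear": [0,0.1,0],"twist": 0},
    {"grip": 0,"linear": [0,0,0],"twist": 0},
  ],
)

```text
clock: 32.9
eef_pos: [0.4456, -0.0636, 0.1773]
tool_rot: [-0.689, 0.125, -0.053, 0.712]
ft_force: [-0.7, 0.4, -0.2]
grip_width: 0.0854
```

```bash
python3 - <<'E'
from fr import *
go([.4437,-.0437,.003])
E
```

```text
t 32.9 tcp [ 0.4456 -0.0636  0.1773] q [-0.689  0.125 -0.053  0.712] F [-0.7  0.4 -0.2] w 0.0854
tool y [-0.0969  0.0457 -0.9942] q6 0.089
d local m [0.0116 0.1744 0.0153] units [0.058 0.872 0.076]
```

>>> move_arm(
  increments=[
    {"grip": 0,"linear": [0.06,0.05,0.076],"twist": 0},
    {"grip": 0,"linear": [0,0.15,0],"twist": 0},
    {"grip": 0,"linear": [0,0.15,0],"twist": 0},
    {"grip": 0,"linear": [0,0.15,0],"twist": 0},
    {"grip": 0,"linear": [0,0.1,0],"twist": 0},
  ],
)

```text
clock: 33.4
eef_pos: [0.4561, -0.0471, 0.0598]
tool_rot: [-0.689, 0.121, -0.058, 0.712]
ft_force: [0.6, -0.4, 1.0]
grip_width: 0.0855
```

```bash
python3 - <<'E'
from fr import *
go([.4437,-.0437,.003])
E
```

```text
t 33.4 tcp [ 0.4561 -0.0471  0.0598] q [-0.689  0.121 -0.058  0.712] F [ 0.6 -0.4  1. ] w 0.0855
tool y [-0.0842  0.044  -0.9955] q6 0.127
d local m [-0.0075  0.0578 -0.0011] units [-0.038  0.289 -0.005]
```

>>> move_arm(
  increments=[
    {"grip": 0,"linear": [-0.038,0.05,-0.005],"twist": 0},
    {"grip": 0,"linear": [0,0.08,0],"twist": 0},
    {"grip": 0,"linear": [0,0.08,0],"twist": 0},
    {"grip": 0,"linear": [0,0.04,0],"twist": 0},
    {"grip": 0,"linear": [0,0,0],"twist": 0},
  ],
)

```text
clock: 33.9
eef_pos: [0.4455, -0.0446, 0.0096]
tool_rot: [-0.689, 0.121, -0.058, 0.712]
ft_force: [-0.8, -0.5, -0.4]
grip_width: 0.0854
```

```bash
python3 - <<'E'
from fr import *
go([.4437,-.0437,.004])
E
```

```text
t 33.9 tcp [ 0.4455 -0.0446  0.0096] q [-0.689  0.121 -0.058  0.712] F [-0.8 -0.5 -0.4] w 0.0854
tool y [-0.085   0.0441 -0.9954] q6 0.13
d local m [-0.0015  0.0058  0.0003] units [-0.007  0.029  0.001]
```

>>> move_arm(
  increments=[
    {"grip": 0,"linear": [-0.007,0.025,0],"twist": 0},
    {"grip": 0,"linear": [0,0,0],"twist": 0},
    {"grip": 1,"linear": [0,0,0],"twist": 0},
    {"grip": 1,"linear": [0,0,0],"twist": 0},
    {"grip": 1,"linear": [0,0,0],"twist": 0},
  ],
)

```text
clock: 34.4
eef_pos: [0.447, -0.0446, 0.0075]
tool_rot: [-0.689, 0.119, -0.06, 0.712]
ft_force: [0.9, -0.9, -0.6]
grip_width: 0.057
```

>>> move_arm(
  increments=[
    {"grip": 1,"linear": [0,0,0],"twist": 0},
    {"grip": 1,"linear": [0,0,0],"twist": 0},
    {"grip": 1,"linear": [0,-0.1,0],"twist": 0},
    {"grip": 1,"linear": [0,-0.2,0],"twist": 0},
    {"grip": 1,"linear": [0,-0.25,0],"twist": 0},
  ],
)

```text
clock: 34.9
eef_pos: [0.4488, -0.0484, 0.113]
tool_rot: [-0.689, 0.126, -0.053, 0.712]
ft_force: [1.4, -0.7, -0.5]
grip_width: 0.0566
```

>>> move_arm(
  increments=[
    {"grip": 1,"linear": [0,-0.25,0],"twist": 0},
    {"grip": 1,"linear": [0,-0.25,0],"twist": 0},
    {"grip": 1,"linear": [0,-0.15,0],"twist": 0},
    {"grip": 1,"linear": [0,0,0],"twist": 0},
    {"grip": 1,"linear": [0,0,0],"twist": 0},
  ],
)

```text
clock: 35.4
eef_pos: [0.4638, -0.0549, 0.2523]
tool_rot: [-0.689, 0.122, -0.057, 0.712]
ft_force: [-0.5, 0.3, -1.5]
grip_width: 0.0565
```

```bash
python3 - <<'E'
from fr import *
go([.5795,-.248,.215])
E
```

```text
t 35.4 tcp [ 0.4638 -0.0549  0.2523] q [-0.689  0.122 -0.057  0.712] F [-0.5  0.3 -1.5] w 0.0565
tool y [-0.0864  0.0441 -0.9953] q6 0.114
d local m [ 0.1632  0.0186 -0.1584] units [ 0.816  0.093 -0.792]
```

>>> move_arm(
  increments=[
    {"grip": 1,"linear": [0.12,0,-0.12],"twist": 0},
    {"grip": 1,"linear": [0.15,0,-0.145],"twist": 0},
    {"grip": 1,"linear": [0.15,0,-0.145],"twist": 0},
    {"grip": 1,"linear": [0.15,0,-0.145],"twist": 0},
    {"grip": 1,"linear": [0.15,0,-0.145],"twist": 0},
  ],
)

```text
clock: 35.9
eef_pos: [0.5652, -0.2248, 0.2271]
tool_rot: [-0.688, 0.123, -0.049, 0.714]
ft_force: [1.2, 0.1, -0.9]
grip_width: 0.0569
```

>>> move_arm(
  increments=[
    {"grip": 1,"linear": [0.09,0,-0.08],"twist": 0},
    {"grip": 1,"linear": [0,0,0],"twist": 0},
    {"grip": 1,"linear": [0,0.08,0],"twist": 0},
    {"grip": 1,"linear": [0,0.06,0],"twist": 0},
    {"grip": 1,"linear": [0,0,0],"twist": 0},
  ],
)

```text
clock: 36.4
eef_pos: [0.5717, -0.246, 0.1805]
tool_rot: [-0.685, 0.133, -0.043, 0.715]
ft_force: [-0.3, -0.7, -0.1]
grip_width: 0.0567
```

```bash
python3 - <<'E'
from fr import *
go([.5805,-.248,.157])
E
```

```text
t 36.4 tcp [ 0.5717 -0.246   0.1805] q [-0.685  0.133 -0.043  0.715] F [-0.3 -0.7 -0.1] w 0.0567
tool y [-0.12    0.0591 -0.991 ] q6 -0.159
d local m [ 0.0121  0.0221 -0.0004] units [ 0.06   0.111 -0.002]
```

>>> move_arm(
  increments=[
    {"grip": 1,"linear": [0.06,0,0],"twist": 0},
    {"grip": 1,"linear": [0,0.03,0],"twist": 0},
    {"grip": 1,"linear": [0,0.04,0],"twist": 0},
    {"grip": 1,"linear": [0,0.02,0],"twist": 0},
    {"grip": 1,"linear": [0,0,0],"twist": 0},
  ],
)

```text
clock: 36.9
eef_pos: [0.5803, -0.2466, 0.1603]
tool_rot: [-0.686, 0.132, -0.043, 0.715]
ft_force: [0.2, -1.2, 0.4]
grip_width: 0.0566
```

```bash
python3 - <<'E'
from fr import *
go([.5805,-.248,.156])
E
```

```text
t 36.9 tcp [ 0.5803 -0.2466  0.1603] q [-0.686  0.132 -0.043  0.715] F [ 0.2 -1.2  0.4] w 0.0566
tool y [-0.1196  0.0564 -0.9912] q6 -0.156
d local m [ 0.0011  0.0042 -0.0014] units [ 0.005  0.021 -0.007]
```

>>> move_arm(
  increments=[
    {"grip": 1,"linear": [0,0.02,-0.004],"twist": 0},
    {"grip": 1,"linear": [0,0.015,0],"twist": 0},
    {"grip": 1,"linear": [0,0,0],"twist": 0},
    {"grip": 0,"linear": [0,0,0],"twist": 0},
    {"grip": 0,"linear": [0,0,0],"twist": 0},
  ],
)

```text
clock: 37.4
eef_pos: [0.5802, -0.2469, 0.1559]
tool_rot: [-0.686, 0.13, -0.045, 0.715]
ft_force: [-0.1, 0.6, -0.3]
grip_width: 0.083
```

>>> move_arm(
  increments=[
    {"grip": 0,"linear": [0,0,0],"twist": 0},
    {"grip": 0,"linear": [0,0,0],"twist": 0},
    {"grip": 0,"linear": [0,-0.05,0],"twist": 0},
    {"grip": 0,"linear": [0,-0.1,0],"twist": 0},
    {"grip": 0,"linear": [0,-0.2,0],"twist": 0},
  ],
)

```text
clock: 37.9
eef_pos: [0.5836, -0.2485, 0.2203]
tool_rot: [-0.683, 0.136, -0.039, 0.716]
ft_force: [1.0, 0.1, -0.1]
grip_width: 0.0852
```

>>> move_arm(
  increments=[
    {"grip": 0,"linear": [0,-0.2,0],"twist": 0},
    {"grip": 0,"linear": [0,-0.05,0],"twist": 0},
    {"grip": 0,"linear": [0,0,0],"twist": 0},
    {"grip": 0,"linear": [0,0,0],"twist": 0},
    {"grip": 0,"linear": [0,0,0],"twist": 0},
  ],
)

```text
clock: 38.4
eef_pos: [0.592, -0.2524, 0.2793]
tool_rot: [-0.685, 0.132, -0.043, 0.715]
ft_force: [0.4, -0.6, -0.4]
grip_width: 0.0851
```

```bash
python3 - <<'E'
from fr import *
stack(); frits(); go([.4675,.1355,.25],1.95)
im,d=bot.camera("side"); cv2.imwrite("pics/s13.png",cv2.resize(im[100:400,180:460],None,fx=2,fy=2,interpolation=2))
E
```

```text
0    2   -1    2    4  162  154  156  155  155  157  157   -2    1   -3  636  655
  -1    0    3   -2  158  153  137  131  138  140  153  155  162   -1    1  641  659
  -1   -1   11  155  145  114  109  112  118  124  135  145  160  152   -3  647  663
1229   14   15  158   92   95   94   98   98  104  119  134  152  156  633  652  667
  13   14  154  152   96   95   99   96   94   88  106  125  145  157  638  654  673
  18  101  159  154   95   93   93   97   96   96   91  117  144  151  644  660  673
  56  107  141  151   99   94   96   96   95   95   94  109  139  628  646  664  669
  74  107  134  159   99   94   94   94   95   97   90  113  152  634 1229  669  673
  72   99  125  153  156   92   91   92   98   97   94  126  157  636  657  670  672
  61   90  116  131  154  157  153   95   92   93  151  155  159  642  660  669  675
  50   76   95  117  128  142  158  156  158  153  159    8  630  648  665  670  677
  40   58   76   95  106  117  127  127  126  111   13   12  635  651  667  672  677
  22   42   61   72   86   92   95   93   77   22   13   13  641  656  668  674  678
  20   22   35   48   55   58   56   35   21   10   12  626  642  663  666  674  680
side [(0.4676, 0.1342, 0.0315)]  top [(0.4687, 0.1372, 0.0239)]
t 38.55 tcp [ 0.5918 -0.2523  0.2787] q [-0.685  0.133 -0.042  0.716] F [ 0.6 -0.2 -0.2] w 0.0855
tool y [-0.1212  0.0591 -0.9909] q6 -0.158
d local m [-0.2095  0.0665  0.344 ] units [-1.047  0.332  1.72 ]
twist rad -0.623 units -0.312
```

Frit B is in (top at 95 mm). Last is frit C. I travel there and, on the way, try fast-down and slow-up moves to see if they undo the tool's pitch drift.

>>> move_arm(
  increments=[
    {"grip": 0,"linear": [-0.1,0,0.16],"twist": 0},
    {"grip": 0,"linear": [-0.12,0,0.2],"twist": 0},
    {"grip": 0,"linear": [-0.12,0,0.2],"twist": 0},
    {"grip": 0,"linear": [-0.12,0,0.2],"twist": 0},
    {"grip": 0,"linear": [-0.12,0,0.2],"twist": 0},
  ],
)

```text
clock: 39.1
eef_pos: [0.5253, -0.0376, 0.2914]
tool_rot: [-0.683, 0.141, -0.042, 0.715]
ft_force: [0.9, 0.2, 0.4]
grip_width: 0.0855
```

>>> move_arm(
  increments=[
    {"grip": 0,"linear": [-0.12,0,0.2],"twist": 0},
    {"grip": 0,"linear": [-0.12,0,0.2],"twist": 0},
    {"grip": 0,"linear": [-0.05,0,0.08],"twist": 0},
    {"grip": 0,"linear": [0,0,0],"twist": 0},
    {"grip": 0,"linear": [0,0,0],"twist": 0},
  ],
)

```text
clock: 39.6
eef_pos: [0.4889, 0.079, 0.302]
tool_rot: [-0.684, 0.139, -0.038, 0.716]
ft_force: [-0.3, 1.4, 0.7]
grip_width: 0.0858
```

>>> move_arm(
  increments=[
    {"grip": 0,"linear": [0,0.25,0],"twist": 0},
    {"grip": 0,"linear": [0,0.25,0],"twist": 0},
    {"grip": 0,"linear": [0,0.2,0],"twist": 0},
    {"grip": 0,"linear": [0,0,0],"twist": 0},
    {"grip": 0,"linear": [0,0,0],"twist": 0},
  ],
)

```text
clock: 40.1
eef_pos: [0.4728, 0.0822, 0.1604]
tool_rot: [-0.683, 0.14, -0.043, 0.715]
ft_force: [-0.5, -0.2, 0.2]
grip_width: 0.0853
```

>>> move_arm(
  increments=[
    {"grip": 0,"linear": [0,-0.08,0],"twist": 0},
    {"grip": 0,"linear": [0,-0.08,0],"twist": 0},
    {"grip": 0,"linear": [0,-0.08,0],"twist": 0},
    {"grip": 0,"linear": [0,-0.08,0],"twist": 0},
    {"grip": 0,"linear": [0,0,0],"twist": 0},
  ],
)

```text
clock: 40.6
eef_pos: [0.4892, 0.0744, 0.2369]
tool_rot: [-0.682, 0.137, -0.05, 0.716]
ft_force: [0.1, -0.4, -0.0]
grip_width: 0.0856
```

>>> move_arm(
  increments=[
    {"grip": 0,"linear": [0.2,0,0],"twist": 0},
    {"grip": 0,"linear": [0,0,0],"twist": 0},
    {"grip": 0,"linear": [0,0,0],"twist": 0},
    {"grip": 0,"linear": [0,0,0],"twist": 0},
    {"grip": 0,"linear": [0,0,0],"twist": 0},
  ],
)

```text
clock: 41.1
eef_pos: [0.5301, 0.0622, 0.2349]
tool_rot: [-0.682, 0.136, -0.053, 0.717]
ft_force: [-1.1, 0.0, 0.4]
grip_width: 0.0854
```

>>> move_arm(
  increments=[
    {"grip": 0,"linear": [-0.2,0,0],"twist": 0},
    {"grip": 0,"linear": [0,0,0],"twist": 0},
    {"grip": 0,"linear": [0,0,0],"twist": 0},
    {"grip": 0,"linear": [0,0,0],"twist": 0},
    {"grip": 0,"linear": [0,0,0],"twist": 0},
  ],
)

```text
clock: 41.6
eef_pos: [0.4886, 0.0732, 0.2397]
tool_rot: [-0.682, 0.136, -0.052, 0.717]
ft_force: [0.3, -0.1, 0.0]
grip_width: 0.0857
```

```bash
python3 - <<'E'
from fr import *
f=lambda q:R.from_quat(q).as_matrix()[:,1].round(3)
go([.468,.1358,.12],1.95)
E
```

```text
t 41.6 tcp [0.4886 0.0732 0.2397] q [-0.682  0.136 -0.052  0.717] F [ 0.3 -0.1  0. ] w 0.0857
tool y [-0.1114  0.0642 -0.9917] q6 0.366
d local m [-0.0211  0.125   0.0509] units [-0.106  0.625  0.255]
twist rad -0.643 units -0.322
```

>>> move_arm(
  increments=[
    {"grip": 0,"linear": [0,0.08,0],"twist": 0},
    {"grip": 0,"linear": [0,0.08,0],"twist": 0},
    {"grip": 0,"linear": [0,0.08,0],"twist": 0},
    {"grip": 0,"linear": [0,0.08,0],"twist": 0},
    {"grip": 0,"linear": [0,0,0],"twist": 0},
  ],
)

```text
clock: 42.1
eef_pos: [0.4858, 0.0772, 0.1762]
tool_rot: [-0.682, 0.134, -0.055, 0.717]
ft_force: [-0.6, 0.2, 0.2]
grip_width: 0.086
```

>>> move_arm(
  increments=[
    {"grip": 0,"linear": [0,-0.08,0],"twist": 0},
    {"grip": 0,"linear": [0,-0.08,0],"twist": 0},
    {"grip": 0,"linear": [0,-0.08,0],"twist": 0},
    {"grip": 0,"linear": [0,-0.08,0],"twist": 0},
    {"grip": 0,"linear": [0,0,0],"twist": 0},
  ],
)

```text
clock: 42.6
eef_pos: [0.4953, 0.0725, 0.2447]
tool_rot: [-0.681, 0.133, -0.056, 0.718]
ft_force: [1.3, 0.7, 0.2]
grip_width: 0.0852
```

>>> move_arm(
  increments=[
    {"grip": 0,"linear": [-0.08,0,0],"twist": 0},
    {"grip": 0,"linear": [-0.08,0,0],"twist": 0},
    {"grip": 0,"linear": [-0.08,0,0],"twist": 0},
    {"grip": 0,"linear": [-0.08,0,0],"twist": 0},
    {"grip": 0,"linear": [0,0,0],"twist": 0},
  ],
)

```text
clock: 43.1
eef_pos: [0.4341, 0.0894, 0.252]
tool_rot: [-0.681, 0.133, -0.058, 0.718]
ft_force: [0.6, -0.2, 0.5]
grip_width: 0.0853
```

>>> move_arm(
  increments=[
    {"grip": 0,"linear": [0.08,0,0],"twist": 0},
    {"grip": 0,"linear": [0.08,0,0],"twist": 0},
    {"grip": 0,"linear": [0.08,0,0],"twist": 0},
    {"grip": 0,"linear": [0.08,0,0],"twist": 0},
    {"grip": 0,"linear": [0,0,0],"twist": 0},
  ],
)

```text
clock: 43.6
eef_pos: [0.5003, 0.0715, 0.244]
tool_rot: [-0.681, 0.131, -0.059, 0.718]
ft_force: [0.4, 0.2, -0.2]
grip_width: 0.085
```

>>> move_arm(
  increments=[
    {"grip": 0,"linear": [0,0,0],"twist": -0.07},
    {"grip": 0,"linear": [0,0,0],"twist": -0.07},
    {"grip": 0,"linear": [0,0,0],"twist": -0.07},
    {"grip": 0,"linear": [0,0,0],"twist": -0.07},
    {"grip": 0,"linear": [0,0,0],"twist": -0.03},
  ],
)

```text
clock: 44.1
eef_pos: [0.5002, 0.0711, 0.2421]
tool_rot: [-0.664, -0.101, 0.161, 0.723]
ft_force: [0.5, 0.0, 0.3]
grip_width: 0.0858
```

```bash
python3 - <<'E'
from fr import *
for q in([-.682,.136,-.052,.717],): pass
go([.468,.1358,.12],1.95)
E
```

```text
t 44.1 tcp [0.5002 0.0711 0.2421] q [-0.664 -0.101  0.161  0.723] F [0.5 0.  0.3] w 0.0858
tool y [-0.0978  0.0653 -0.9931] q6 -0.281
d local m [0.0021 0.1286 0.0599] units [0.01  0.643 0.299]
twist rad -0.002 units -0.001
```

>>> move_arm(
  increments=[
    {"grip": 0,"linear": [0.01,0,0.15],"twist": 0},
    {"grip": 0,"linear": [0,0,0.15],"twist": 0},
    {"grip": 0,"linear": [0,0.12,0],"twist": 0},
    {"grip": 0,"linear": [0,0.2,0],"twist": 0},
    {"grip": 0,"linear": [0,0.2,0],"twist": 0},
  ],
)

```text
clock: 44.6
eef_pos: [0.4746, 0.1375, 0.1475]
tool_rot: [-0.664, -0.107, 0.156, 0.723]
ft_force: [0.5, -0.1, -1.0]
grip_width: 0.0855
```

>>> move_arm(
  increments=[
    {"grip": 0,"linear": [0,0.15,0],"twist": 0},
    {"grip": 0,"linear": [0,0.1,0],"twist": 0},
    {"grip": 0,"linear": [0,0.08,0],"twist": 0},
    {"grip": 0,"linear": [0,0,0],"twist": 0},
    {"grip": 0,"linear": [0,0,0],"twist": 0},
  ],
)

```text
clock: 45.1
eef_pos: [0.4624, 0.1417, 0.074]
tool_rot: [-0.664, -0.103, 0.16, 0.723]
ft_force: [0.5, -0.6, 0.6]
grip_width: 0.0854
```

```bash
python3 - <<'E'
from fr import *
go([.468,.1358,.005],1.95)
E
```

```text
t 45.1 tcp [0.4624 0.1417 0.074 ] q [-0.664 -0.103  0.16   0.723] F [ 0.5 -0.6  0.6] w 0.0854
tool y [-0.0946  0.0662 -0.9933] q6 -0.136
d local m [ 0.0074  0.0676 -0.0141] units [ 0.037  0.338 -0.071]
twist rad -0.001 units -0.0
```

>>> move_arm(
  increments=[
    {"grip": 0,"linear": [0.037,0,-0.07],"twist": 0},
    {"grip": 0,"linear": [0,0.1,0],"twist": 0},
    {"grip": 0,"linear": [0,0.1,0],"twist": 0},
    {"grip": 0,"linear": [0,0.08,0],"twist": 0},
    {"grip": 0,"linear": [0,0,0],"twist": 0},
  ],
)

```text
clock: 45.6
eef_pos: [0.4797, 0.1335, 0.0212]
tool_rot: [-0.665, -0.109, 0.154, 0.723]
ft_force: [-1.4, 0.1, 0.1]
grip_width: 0.0851
```

```bash
python3 - <<'E'
from fr import *
go([.468,.1358,.005],1.95)
E
```

```text
t 45.6 tcp [0.4797 0.1335 0.0212] q [-0.665 -0.109  0.154  0.723] F [-1.4  0.1  0.1] w 0.0851
tool y [-0.078   0.0685 -0.9946] q6 -0.157
d local m [-0.0093  0.0171  0.0049] units [-0.046  0.086  0.025]
twist rad -0.003 units -0.001
```

>>> move_arm(
  increments=[
    {"grip": 0,"linear": [-0.04,0,0.02],"twist": 0},
    {"grip": 0,"linear": [0,0.05,0],"twist": 0},
    {"grip": 0,"linear": [0,0.035,0],"twist": 0},
    {"grip": 1,"linear": [0,0,0],"twist": 0},
    {"grip": 1,"linear": [0,0,0],"twist": 0},
  ],
)

```text
clock: 46.1
eef_pos: [0.4734, 0.1353, 0.0078]
tool_rot: [-0.665, -0.111, 0.151, 0.723]
ft_force: [0.7, -3.0, 10.3]
grip_width: 0.0592
```

>>> move_arm(
  increments=[
    {"grip": 1,"linear": [0,0,0],"twist": 0},
    {"grip": 1,"linear": [0,0,0],"twist": 0},
    {"grip": 1,"linear": [0,-0.05,0],"twist": 0},
    {"grip": 1,"linear": [-0.04,0,-0.12],"twist": 0},
    {"grip": 1,"linear": [-0.04,0,-0.14],"twist": 0},
  ],
)

```text
clock: 46.6
eef_pos: [0.4796, 0.0824, 0.0162]
tool_rot: [-0.664, -0.115, 0.152, 0.723]
ft_force: [0.3, 0.6, -0.8]
grip_width: 0.0558
```

>>> move_arm(
  increments=[
    {"grip": 1,"linear": [-0.04,0,-0.14],"twist": 0},
    {"grip": 1,"linear": [-0.04,0,-0.12],"twist": 0},
    {"grip": 1,"linear": [0,0,0],"twist": 0},
    {"grip": 1,"linear": [0,0,0],"twist": 0},
    {"grip": 1,"linear": [0,0,0],"twist": 0},
  ],
)

```text
clock: 47.1
eef_pos: [0.4856, 0.0242, 0.0144]
tool_rot: [-0.665, -0.115, 0.15, 0.723]
ft_force: [0.9, 0.7, -1.6]
grip_width: 0.0558
```

```bash
python3 - <<'E'
from fr import *
go([.46,.04,.008]); frits()
E
```

```text
t 47.1 tcp [0.4856 0.0242 0.0144] q [-0.665 -0.115  0.15   0.723] F [ 0.9  0.7 -1.6] w 0.0558
tool y [-0.0642  0.0711 -0.9954] q6 -0.374
d local m [-0.0177  0.0091  0.0234] units [-0.089  0.046  0.117]
side [(0.4799, 0.0309, 0.029)]  top [(0.6002, -0.2745, 0.0263)]
```

>>> move_arm(
  increments=[
    {"grip": 1,"linear": [0,0.035,0],"twist": 0},
    {"grip": 1,"linear": [0,0,0],"twist": 0},
    {"grip": 0,"linear": [0,0,0],"twist": 0},
    {"grip": 0,"linear": [0,0,0],"twist": 0},
    {"grip": 0,"linear": [0,0,0],"twist": 0},
  ],
)

```text
clock: 47.7
eef_pos: [0.4851, 0.0275, 0.007]
tool_rot: [-0.664, -0.117, 0.152, 0.722]
ft_force: [-0.6, -0.8, -0.9]
grip_width: 0.0853
```

>>> move_arm(
  increments=[
    {"grip": 0,"linear": [0,-0.1,0],"twist": 0},
    {"grip": 0,"linear": [0,-0.1,0],"twist": 0.05},
    {"grip": 0,"linear": [0,-0.1,0],"twist": 0.07},
    {"grip": 0,"linear": [0,0,0],"twist": 0.07},
    {"grip": 0,"linear": [0,0,0],"twist": 0.07},
  ],
)

```text
clock: 48.2
eef_pos: [0.4881, 0.0233, 0.0686]
tool_rot: [-0.681, 0.081, -0.03, 0.727]
ft_force: [0.0, 0.2, -0.9]
grip_width: 0.0852
```

>>> move_arm(
  increments=[
    {"grip": 0,"linear": [0,0,0],"twist": 0.07},
    {"grip": 0,"linear": [0,0,0],"twist": 0.07},
    {"grip": 0,"linear": [0,0,0],"twist": 0.07},
    {"grip": 0,"linear": [0,0,0],"twist": 0.07},
    {"grip": 0,"linear": [0,0,0],"twist": 0.05},
  ],
)

```text
clock: 48.7
eef_pos: [0.4884, 0.0232, 0.0696]
tool_rot: [-0.63, 0.321, -0.259, 0.658]
ft_force: [-0.4, 0.1, -0.0]
grip_width: 0.0854
```

```bash
python3 - <<'E'
from fr import *
go([.484,.028,.005],.75); frits()
im,d=bot.camera("side"); cv2.imwrite("pics/s14.png",im)
E
```

```text
t 48.7 tcp [0.4884 0.0232 0.0696] q [-0.63   0.321 -0.259  0.658] F [-0.4  0.1 -0. ] w 0.0854
tool y [-0.0651  0.0714 -0.9953] q6 0.847
d local m [-0.0003  0.0649 -0.    ] units [-0.001  0.325 -0.   ]
twist rad -0.026 units -0.013
side [(0.4778, 0.0276, 0.0298)]  top [(0.6001, -0.2747, 0.0258), (0.6175, 0.0488, 0.0588), (0.6163, -0.0904, 0.062)]
```

```bash
python3 - <<'E'
from fr import *
go([.4795,.028,.005],.75)
E
```

```text
t 48.85 tcp [0.4884 0.0232 0.0696] q [-0.631  0.319 -0.256  0.659] F [ 0.7  1.3 -1.1] w 0.0854
tool y [-0.065   0.0714 -0.9953] q6 0.84
d local m [-0.0032  0.0652 -0.0034] units [-0.016  0.326 -0.017]
twist rad -0.018 units -0.009
```

>>> move_arm(
  increments=[
    {"grip": 0,"linear": [-0.017,0.05,-0.014],"twist": 0},
    {"grip": 0,"linear": [0,0.1,0],"twist": 0},
    {"grip": 0,"linear": [0,0.1,0],"twist": 0},
    {"grip": 0,"linear": [0,0.05,0],"twist": 0},
    {"grip": 0,"linear": [0,0,0],"twist": 0},
  ],
)

```text
clock: 49.35
eef_pos: [0.4786, 0.0285, 0.007]
tool_rot: [-0.632, 0.317, -0.254, 0.66]
ft_force: [-0.6, -1.0, 0.1]
grip_width: 0.0854
```

```bash
python3 - <<'E'
from fr import *
go([.4795,.028,.005],.75)
E
```

```text
t 49.35 tcp [0.4786 0.0285 0.007 ] q [-0.632  0.317 -0.254  0.66 ] F [-0.6 -1.   0.1] w 0.0854
tool y [-0.065   0.0715 -0.9953] q6 0.843
d local m [0.0012 0.0019 0.0003] units [0.006 0.009 0.002]
twist rad -0.011 units -0.005
```

Now I grip and lift at a moderate speed.

>>> move_arm(
  increments=[
    {"grip": 1,"linear": [0.005,0.01,0],"twist": 0},
    {"grip": 1,"linear": [0,0,0],"twist": 0},
    {"grip": 1,"linear": [0,0,0],"twist": 0},
    {"grip": 1,"linear": [0,0,0],"twist": 0},
    {"grip": 1,"linear": [0,0,0],"twist": 0},
  ],
)

```text
clock: 49.85
eef_pos: [0.4808, 0.0278, 0.0066]
tool_rot: [-0.632, 0.315, -0.255, 0.661]
ft_force: [0.3, -0.5, -1.3]
grip_width: 0.057
```

>>> move_arm(
  increments=[
    {"grip": 1,"linear": [0,0,0],"twist": 0},
    {"grip": 1,"linear": [0,-0.1,0],"twist": 0},
    {"grip": 1,"linear": [0,-0.15,0],"twist": 0},
    {"grip": 1,"linear": [0,-0.15,0],"twist": 0},
    {"grip": 1,"linear": [0,-0.15,0],"twist": 0},
  ],
)

```text
clock: 50.35
eef_pos: [0.4831, 0.0198, 0.1149]
tool_rot: [-0.634, 0.319, -0.251, 0.659]
ft_force: [1.3, -0.3, -0.5]
grip_width: 0.0569
```

>>> move_arm(
  increments=[
    {"grip": 1,"linear": [0,-0.15,0],"twist": 0},
    {"grip": 1,"linear": [0,-0.15,0],"twist": 0},
    {"grip": 1,"linear": [0,-0.15,0],"twist": 0},
    {"grip": 1,"linear": [0,-0.15,0],"twist": 0},
    {"grip": 1,"linear": [0,-0.1,0],"twist": 0},
  ],
)

```text
clock: 50.85
eef_pos: [0.493, 0.0093, 0.2615]
tool_rot: [-0.633, 0.318, -0.251, 0.659]
ft_force: [0.3, 0.0, -0.9]
grip_width: 0.0572
```

```bash
python3 - <<'E'
from fr import *
go([.579,-.248,.23])
E
```

```text
t 50.85 tcp [0.493  0.0093 0.2615] q [-0.633  0.318 -0.251  0.659] F [ 0.3  0.  -0.9] w 0.0572
tool y [-0.072   0.0712 -0.9949] q6 0.804
d local m [ 0.2499  0.0068 -0.1101] units [ 1.249  0.034 -0.551]
```

>>> move_arm(
  increments=[
    {"grip": 1,"linear": [0.12,0,-0.055],"twist": 0},
    {"grip": 1,"linear": [0.16,0,-0.07],"twist": 0},
    {"grip": 1,"linear": [0.16,0,-0.07],"twist": 0},
    {"grip": 1,"linear": [0.16,0,-0.07],"twist": 0},
    {"grip": 1,"linear": [0.16,0,-0.07],"twist": 0},
  ],
)

```text
clock: 51.35
eef_pos: [0.5496, -0.1482, 0.2531]
tool_rot: [-0.633, 0.311, -0.252, 0.662]
ft_force: [0.5, 0.3, -1.3]
grip_width: 0.0572
```

>>> move_arm(
  increments=[
    {"grip": 1,"linear": [0.16,0,-0.07],"twist": 0},
    {"grip": 1,"linear": [0.16,0,-0.07],"twist": 0},
    {"grip": 1,"linear": [0.12,0,-0.05],"twist": 0},
    {"grip": 1,"linear": [0,0,0],"twist": 0},
    {"grip": 1,"linear": [0,0,0],"twist": 0},
  ],
)

```text
clock: 51.85
eef_pos: [0.5819, -0.2465, 0.2408]
tool_rot: [-0.632, 0.314, -0.253, 0.661]
ft_force: [0.1, -0.2, 0.1]
grip_width: 0.0576
```

```bash
python3 - <<'E'
from fr import *
go([.579,-.248,.157])
E
```

```text
t 51.85 tcp [ 0.5819 -0.2465  0.2408] q [-0.632  0.314 -0.253  0.661] F [ 0.1 -0.2  0.1] w 0.0576
tool y [-0.0635  0.0727 -0.9953] q6 0.404
d local m [ 0.0072  0.0835 -0.0034] units [ 0.036  0.417 -0.017]
```

>>> move_arm(
  increments=[
    {"grip": 1,"linear": [0.036,0,-0.017],"twist": 0},
    {"grip": 1,"linear": [0,0.1,0],"twist": 0},
    {"grip": 1,"linear": [0,0.1,0],"twist": 0},
    {"grip": 1,"linear": [0,0.08,0],"twist": 0},
    {"grip": 1,"linear": [0,0,0],"twist": 0},
  ],
)

```text
clock: 52.35
eef_pos: [0.5811, -0.2471, 0.185]
tool_rot: [-0.633, 0.312, -0.252, 0.662]
ft_force: [-0.2, 0.5, -1.1]
grip_width: 0.0573
```

```bash
python3 - <<'E'
from fr import *
go([.579,-.248,.157])
E
```

```text
t 52.35 tcp [ 0.5811 -0.2471  0.185 ] q [-0.633  0.312 -0.252  0.662] F [-0.2  0.5 -1.1] w 0.0573
tool y [-0.0613  0.0716 -0.9955] q6 0.398
d local m [ 0.0019  0.0279 -0.0023] units [ 0.009  0.139 -0.012]
```

>>> move_arm(
  increments=[
    {"grip": 1,"linear": [0.009,0.03,-0.012],"twist": 0},
    {"grip": 1,"linear": [0,0.05,0],"twist": 0},
    {"grip": 1,"linear": [0,0.04,0],"twist": 0},
    {"grip": 1,"linear": [0,0.025,0],"twist": 0},
    {"grip": 1,"linear": [0,0,0],"twist": 0},
  ],
)

```text
clock: 52.85
eef_pos: [0.5785, -0.2462, 0.1577]
tool_rot: [-0.633, 0.311, -0.251, 0.663]
ft_force: [-0.1, 0.8, -1.3]
grip_width: 0.057
```

```bash
python3 - <<'E'
from fr import *
go([.579,-.248,.156])
E
```

```text
t 52.85 tcp [ 0.5785 -0.2462  0.1577] q [-0.633  0.311 -0.251  0.663] F [-0.1  0.8 -1.3] w 0.057
tool y [-0.0601  0.0717 -0.9956] q6 0.395
d local m [ 0.0018  0.0015 -0.0009] units [ 0.009  0.007 -0.005]
```

>>> move_arm(
  increments=[
    {"grip": 1,"linear": [0.005,0.012,-0.003],"twist": 0},
    {"grip": 1,"linear": [0,0,0],"twist": 0},
    {"grip": 0,"linear": [0,0,0],"twist": 0},
    {"grip": 0,"linear": [0,0,0],"twist": 0},
    {"grip": 0,"linear": [0,0,0],"twist": 0},
  ],
)

```text
clock: 53.35
eef_pos: [0.5799, -0.2473, 0.1575]
tool_rot: [-0.633, 0.309, -0.253, 0.663]
ft_force: [-0.2, -0.1, -0.2]
grip_width: 0.0856
```

>>> move_arm(
  increments=[
    {"grip": 0,"linear": [0,0,0],"twist": 0},
    {"grip": 0,"linear": [0,-0.05,0],"twist": 0},
    {"grip": 0,"linear": [0,-0.12,0],"twist": 0},
    {"grip": 0,"linear": [0,-0.15,0],"twist": 0},
    {"grip": 0,"linear": [0,-0.15,0],"twist": 0},
  ],
)

```text
clock: 53.85
eef_pos: [0.5831, -0.2535, 0.2495]
tool_rot: [-0.633, 0.313, -0.249, 0.663]
ft_force: [1.4, -0.7, 0.3]
grip_width: 0.0851
```

>>> move_arm(
  increments=[
    {"grip": 0,"linear": [0,-0.08,0],"twist": 0},
    {"grip": 0,"linear": [0,0,0],"twist": 0},
    {"grip": 0,"linear": [0,0,0],"twist": 0},
    {"grip": 0,"linear": [0,0,0],"twist": 0},
    {"grip": 0,"linear": [0,0,0],"twist": 0},
  ],
)

```text
clock: 54.35
eef_pos: [0.5859, -0.2558, 0.2712]
tool_rot: [-0.633, 0.309, -0.253, 0.663]
ft_force: [-0.5, -0.2, -0.5]
grip_width: 0.0858
```

```bash
python3 - <<'E'
from fr import *
from m import ell,red
stack(); go([.411,-.326,.12])
for n in("side","top"):
    im,d=bot.camera(n); cv2.imwrite(f"pics/{n}15.png",im)
    print(n,ell(n,im,red,.022,150,3000,np.array([.41,-.326]),.06))
    P=cloud(n,d); m=(np.hypot(P[...,0]-.411,P[...,1]+.326)<.06)&(P[...,2]>.04)&(P[...,2]<.056)&red(im.astype(int)); print(n,"knob top",P[m].mean(0),m.sum())
E
```

```text
2   -0   -3   -0    0  159  154  154  155  153  158  157    1   -2   -2    0   -3
  -4   -0    3   -3  155  153  138  132  133  145  152  157  158    2    1   -2   -4
   1    1   15  161  139  111  111  112  115  124  133  148  154  160   -3    3   -5
  11    9    7  159  115  111  112  114  114  114  118  136  150  156   -1    1   -2
  13   12  157  154  111  113  112  111  112  113  113  123  146  156   -2    3   -2
  24  101  157  152  112  110  114  114  115  113  114  114  141  156    2    3    0
  56  106  143  157  114  116  112  113  115  116  112  114  139  157    2    1   -0
  70  105  134  155  114  115  110  113  111  115  118  113  148  153    0   -2    4
  66  101  127  152  156  113  112  113  112  109  111  130  158    0   -1   -0    6
  63   93  111  132  149  160  153  113  113  112  153  155  155    7    2   -0 1229
  51   75   99  110  128  140  158  156  157  160  157    9   11   -5   -1   -3  639
  36   59   79   93  105  114  125  129  125  109   11   11   12   13    1   -3  644
  21   40   60   74   85   90   93   93   73   19   15   10   10   18    0   -3  648
  21   24   37   46   51   56   58   33   21   13   11   13    4   -0   -1  637  653
t 54.4 tcp [ 0.5858 -0.2558  0.271 ] q [-0.633  0.31  -0.253  0.663] F [-0.1  0.3 -0.2] w 0.0851
tool y [-0.0571  0.071  -0.9958] q6 0.386
d local m [-0.0543  0.1554 -0.1767] units [-0.271  0.777 -0.883]
side [([299, 435], array([ 0.4153, -0.3206]), array([49.4, 56.7]))]
side knob top [nan nan nan] 0
top []
top knob top [nan nan nan] 0<stdin>:7: RuntimeWarning: Mean of empty slice.
  ret = um.true_divide(
```

The stack is flat with its top at 113 mm. Now I fetch the cap.

>>> move_arm(
  increments=[
    {"grip": 0,"linear": [-0.055,0,-0.16],"twist": 0},
    {"grip": 0,"linear": [-0.055,0,-0.18],"twist": 0},
    {"grip": 0,"linear": [-0.055,0,-0.18],"twist": 0},
    {"grip": 0,"linear": [-0.055,0,-0.18],"twist": 0},
    {"grip": 0,"linear": [-0.05,0,-0.18],"twist": 0},
  ],
)

```text
clock: 55.0
eef_pos: [0.4188, -0.3355, 0.2692]
tool_rot: [-0.634, 0.309, -0.247, 0.665]
ft_force: [0.0, 0.2, 1.0]
grip_width: 0.085
```

>>> move_arm(
  increments=[
    {"grip": 0,"linear": [0,0.1,0],"twist": 0},
    {"grip": 0,"linear": [0,0.15,0],"twist": 0},
    {"grip": 0,"linear": [0,0.15,0],"twist": 0},
    {"grip": 0,"linear": [0,0.15,0],"twist": 0},
    {"grip": 0,"linear": [0,0.05,0],"twist": 0},
  ],
)

```text
clock: 55.5
eef_pos: [0.406, -0.3303, 0.1487]
tool_rot: [-0.633, 0.31, -0.252, 0.663]
ft_force: [-0.4, 0.4, 1.0]
grip_width: 0.0854
```

>>> move_arm(
  increments=[
    {"grip": 0,"linear": [0,0,0],"twist": 0},
    {"grip": 0,"linear": [0,0,0],"twist": 0},
    {"grip": 0,"linear": [0,0,0],"twist": 0},
    {"grip": 0,"linear": [0,0,0],"twist": 0},
    {"grip": 0,"linear": [0,0,0],"twist": 0},
  ],
)

```text
clock: 56.0
eef_pos: [0.4077, -0.3312, 0.1515]
tool_rot: [-0.634, 0.309, -0.253, 0.663]
ft_force: [0.3, 0.3, -0.2]
grip_width: 0.0852
```

```bash
python3 - <<'E'
from fr import *
from m import ell,red
go([.411,-.327,.031])
b,d=bot.camera("top"); a,_=bot.camera("side")
cv2.imwrite("pics/c16.png",np.hstack([cv2.resize(a[280:420,200:420],(440,280)),cv2.resize(b[200:340,360:560],(400,280))])[:,:800])
E
```

```text
t 56.0 tcp [ 0.4077 -0.3312  0.1515] q [-0.634  0.309 -0.253  0.663] F [ 0.3  0.3 -0.2] w 0.0852
tool y [-0.056   0.0684 -0.9961] q6 0.125
d local m [0.0098 0.1201 0.0046] units [0.049 0.601 0.023]
```

View pics/c16.png

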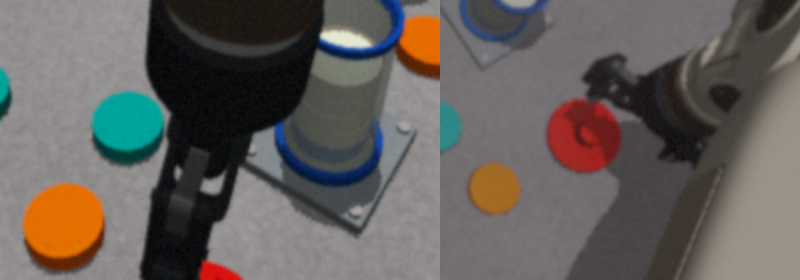

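>>> move_arm(
  increments=[
    {"grip": 0,"linear": [0.049,0.05,0.023],"twist": 0},
    {"grip": 0,"linear": [0,0.14,0],"twist": 0},
    {"grip": 0,"linear": [0,0.14,0],"twist": 0},
    {"grip": 0,"linear": [0,0.14,0],"twist": 0},
    {"grip": 0,"linear": [0,0.05,0],"twist": 0},
  ],
)

```text
clock: 56.6
eef_pos: [0.4173, -0.331, 0.0444]
tool_rot: [-0.635, 0.305, -0.256, 0.662]
ft_force: [0.6, 1.0, -0.1]
grip_width: 0.0853
```

```bash
python3 - <<'E'
from fr import *
go([.411,-.3265,.033])
E
```

```text
t 56.6 tcp [ 0.4173 -0.331   0.0444] q [-0.635  0.305 -0.256  0.662] F [ 0.6  1.  -0.1] w 0.0853
tool y [-0.0481  0.0625 -0.9969] q6 0.136
d local m [-0.0067  0.0119 -0.0016] units [-0.033  0.06  -0.008]
```

>>> move_arm(
  increments=[
    {"grip": 0,"linear": [-0.033,0.03,-0.008],"twist": 0},
    {"grip": 0,"linear": [0,0.025,0],"twist": 0},
    {"grip": 0,"linear": [0,0,0],"twist": 0},
    {"grip": 1,"linear": [0,0,0],"twist": 0},
    {"grip": 1,"linear": [0,0,0],"twist": 0},
  ],
)

```text
clock: 57.1
eef_pos: [0.4128, -0.3272, 0.0321]
tool_rot: [-0.635, 0.305, -0.256, 0.662]
ft_force: [-0.1, -0.2, 0.2]
grip_width: 0.0589
```

>>> move_arm(
  increments=[
    {"grip": 1,"linear": [0,0,0],"twist": 0},
    {"grip": 1,"linear": [0,0,0],"twist": 0},
    {"grip": 1,"linear": [0,0,0],"twist": 0},
    {"grip": 1,"linear": [0,0,0],"twist": 0},
    {"grip": 1,"linear": [0,0,0],"twist": 0},
  ],
)

```text
clock: 57.6
eef_pos: [0.4142, -0.3284, 0.0337]
tool_rot: [-0.635, 0.304, -0.257, 0.662]
ft_force: [0.3, 0.1, -0.7]
grip_width: 0.0258
```

>>> move_arm(
  increments=[
    {"grip": 1,"linear": [0,-0.1,0],"twist": 0},
    {"grip": 1,"linear": [0,-0.15,0],"twist": 0},
    {"grip": 1,"linear": [0,-0.15,0],"twist": 0},
    {"grip": 1,"linear": [0,-0.15,0],"twist": 0},
    {"grip": 1,"linear": [0,-0.15,0],"twist": 0},
  ],
)

```text
clock: 58.1
eef_pos: [0.416, -0.3334, 0.1704]
tool_rot: [-0.633, 0.31, -0.251, 0.663]
ft_force: [0.2, -0.6, -2.2]
grip_width: 0.0259
```

>>> move_arm(
  increments=[
    {"grip": 1,"linear": [0,-0.15,0],"twist": 0},
    {"grip": 1,"linear": [0,-0.15,0],"twist": 0},
    {"grip": 1,"linear": [0,-0.1,0],"twist": 0},
    {"grip": 1,"linear": [0,-0.05,0],"twist": 0},
    {"grip": 1,"linear": [0,0,0],"twist": 0},
  ],
)

```text
clock: 58.6
eef_pos: [0.4221, -0.3407, 0.2666]
tool_rot: [-0.634, 0.308, -0.253, 0.663]
ft_force: [-0.2, 0.1, -1.5]
grip_width: 0.0257
```

```bash
python3 - <<'E'
from fr import *
go([.578,-.248,.215])
E
```

```text
t 58.6 tcp [ 0.4221 -0.3407  0.2666] q [-0.634  0.308 -0.253  0.663] F [-0.2  0.1 -1.5] w 0.0257
tool y [-0.0556  0.0683 -0.9961] q6 0.128
d local m [0.0435 0.0491 0.1768] units [0.218 0.246 0.884]
```

>>> move_arm(
  increments=[
    {"grip": 1,"linear": [0.035,0,0.12],"twist": 0},
    {"grip": 1,"linear": [0.04,0,0.16],"twist": 0},
    {"grip": 1,"linear": [0.04,0,0.16],"twist": 0},
    {"grip": 1,"linear": [0.04,0,0.16],"twist": 0},
    {"grip": 1,"linear": [0.04,0,0.16],"twist": 0},
  ],
)

```text
clock: 59.1
eef_pos: [0.5578, -0.265, 0.2565]
tool_rot: [-0.632, 0.316, -0.252, 0.661]
ft_force: [0.2, -0.8, -1.8]
grip_width: 0.0256
```

>>> move_arm(
  increments=[
    {"grip": 1,"linear": [0.02,0,0.1],"twist": 0},
    {"grip": 1,"linear": [0,0,0],"twist": 0},
    {"grip": 1,"linear": [0,0.06,0],"twist": 0},
    {"grip": 1,"linear": [0,0.08,0],"twist": 0},
    {"grip": 1,"linear": [0,0,0],"twist": 0},
  ],
)

```text
clock: 59.6
eef_pos: [0.5735, -0.2471, 0.216]
tool_rot: [-0.633, 0.319, -0.244, 0.662]
ft_force: [-0.8, -1.0, -2.5]
grip_width: 0.0259
```

```bash
python3 - <<'E'
from fr import *
go([.579,-.2485,.19])
a,_=bot.camera("side"); cv2.imwrite("pics/s17.png",cv2.resize(a[180:400,290:460],None,fx=2.6,fy=2.6,interpolation=2))
E
```

```text
t 59.6 tcp [ 0.5735 -0.2471  0.216 ] q [-0.633  0.319 -0.244  0.662] F [-0.8 -1.  -2.5] w 0.0259
tool y [-0.0818  0.0795 -0.9935] q6 0.393
d local m [0.0077 0.0253 0.0032] units [0.038 0.127 0.016]
```

View pics/s17.png

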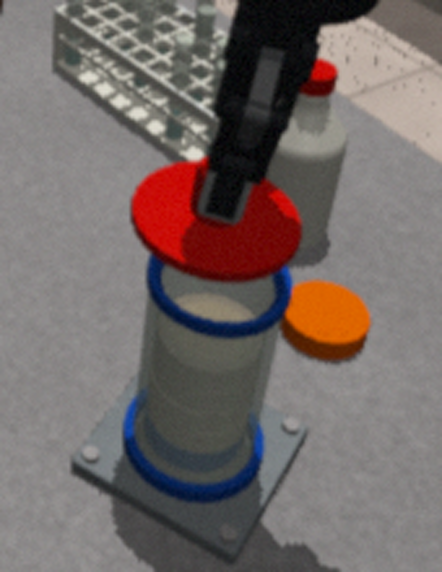

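>>> move_arm(
  increments=[
    {"grip": 1,"linear": [0.053,0,0.016],"twist": 0},
    {"grip": 1,"linear": [0,0.03,0],"twist": 0},
    {"grip": 1,"linear": [0,0.05,0],"twist": 0},
    {"grip": 1,"linear": [0,0.04,0],"twist": 0},
    {"grip": 1,"linear": [0,0,0],"twist": 0},
  ],
)

```text
clock: 60.15
eef_pos: [0.5793, -0.2524, 0.1915]
tool_rot: [-0.633, 0.32, -0.245, 0.661]
ft_force: [-0.9, -0.2, -1.5]
grip_width: 0.0255
```

```bash
python3 - <<'E'
from fr import *
go([.581,-.251,.178])
E
```

```text
t 60.15 tcp [ 0.5793 -0.2524  0.1915] q [-0.633  0.32  -0.245  0.661] F [-0.9 -0.2 -1.5] w 0.0255
tool y [-0.0809  0.079  -0.9936] q6 0.392
d local m [0.0017 0.0134 0.0023] units [0.009 0.067 0.011]
```

>>> move_arm(
  increments=[
    {"grip": 1,"linear": [0.008,0.025,0.01],"twist": 0},
    {"grip": 1,"linear": [0,0.025,0],"twist": 0},
    {"grip": 1,"linear": [0,0.02,0],"twist": 0},
    {"grip": 1,"linear": [0,0.015,0],"twist": 0},
    {"grip": 1,"linear": [0,0,0],"twist": 0},
  ],
)

```text
clock: 60.65
eef_pos: [0.5814, -0.2506, 0.1788]
tool_rot: [-0.633, 0.317, -0.247, 0.662]
ft_force: [-0.0, -0.3, -2.4]
grip_width: 0.0256
```

```bash
python3 - <<'E'
from fr import *
go([.581,-.251,.178])
E
```

```text
t 60.65 tcp [ 0.5814 -0.2506  0.1788] q [-0.633  0.317 -0.247  0.662] F [-0.  -0.3 -2.4] w 0.0256
tool y [-0.0742  0.0766 -0.9943] q6 0.395
d local m [ 0.0001  0.0008 -0.0006] units [ 0.001  0.004 -0.003]
```

>>> move_arm(
  increments=[
    {"grip": 1,"linear": [0,0.012,0],"twist": 0},
    {"grip": 1,"linear": [0,0,0],"twist": 0},
    {"grip": 0,"linear": [0,0,0],"twist": 0},
    {"grip": 0,"linear": [0,0,0],"twist": 0},
    {"grip": 0,"linear": [0,0,0],"twist": 0},
  ],
)

```text
clock: 61.15
eef_pos: [0.5817, -0.2505, 0.1773]
tool_rot: [-0.633, 0.316, -0.248, 0.662]
ft_force: [-0.5, 0.4, 0.1]
grip_width: 0.0682
```

>>> move_arm(
  increments=[
    {"grip": 0,"linear": [0,0,0],"twist": 0},
    {"grip": 0,"linear": [0,-0.05,0],"twist": 0},
    {"grip": 0,"linear": [0,-0.12,0],"twist": 0},
    {"grip": 0,"linear": [0,-0.15,0],"twist": 0},
    {"grip": 0,"linear": [0,-0.15,0],"twist": 0},
  ],
)

```text
clock: 61.65
eef_pos: [0.5859, -0.2565, 0.2685]
tool_rot: [-0.633, 0.321, -0.244, 0.661]
ft_force: [0.8, 0.5, 1.0]
grip_width: 0.0856
```

>>> move_arm(
  increments=[
    {"grip": 0,"linear": [-0.05,-0.05,0.14],"twist": 0},
    {"grip": 0,"linear": [-0.06,0,0.16],"twist": 0},
    {"grip": 0,"linear": [-0.06,0,0.16],"twist": 0},
    {"grip": 0,"linear": [-0.06,0,0.16],"twist": 0},
    {"grip": 0,"linear": [-0.06,0,0.16],"twist": 0},
  ],
)

```text
clock: 62.15
eef_pos: [0.6654, -0.1123, 0.2959]
tool_rot: [-0.631, 0.319, -0.253, 0.66]
ft_force: [-0.2, 0.1, -0.3]
grip_width: 0.0851
```

```bash
python3 - <<'E'
from fr import *
from m import ell,red
im,d=bot.camera("top"); P=cloud("top",d); cv2.imwrite("pics/t18.png",im)
print(ell("top",im,red,.162,600,2000))
m=red(im.astype(int))&(P[...,2]>.14)&(P[...,2]<.18)&(np.hypot(P[...,0]-.578,P[...,1]+.248)<.05)
q=P[m]; r=np.hypot(q[:,0]-.578,q[:,1]+.248); q=q[(r>.02)&(r<.04)]; A=np.c_[q[:,:2]-[.578,-.248],np.ones(len(q))]; print("plane",len(q),np.linalg.lstsq(A,q[:,2],rcond=None)[0].round(4))
a,_=bot.camera("side"); print(ell("side",a,red,.162,800,4000))
# marks
hsv=cv2.cvtColor(im,cv2.COLOR_BGR2HSV); y=cv2.inRange(hsv,np.array([20,120,100]),np.array([38,255,255])); y[:, :140]=0
n,_,s,c=cv2.connectedComponentsWithStats(y); print(s[1:,4],c[1:].round(1)); 
for k in c[1:]: print(ray("top",*k,.128).round(4))
go([.5,.25,.25],.143)
cv2.imwrite("pics/c18.png",cv2.resize(np.hstack([a[140:240,170:290],im[185:285,140:220]]),None,fx=4,fy=4,interpolation=2))
E
```

```text
[]
plane 0 [0. 0. 0.]
[([232, 393], array([ 0.3375, -0.3066]), array([38.7, 41.5])), ([387, 290], array([ 0.5855, -0.2681]), array([47.3, 91.7]))]
[11 13] [[191.3 229.8]
 [159.5 238.1]]
[0.5492 0.2165 0.128 ]
[0.5391 0.2872 0.128 ]
t 62.25 tcp [ 0.6666 -0.1085  0.2951] q [-0.632  0.317 -0.251  0.662] F [ 0.2 -1.1  0.5] w 0.0858
tool y [-0.0683  0.0763 -0.9947] q6 0.636
d local m [-0.3701  0.0836  0.1198] units [-1.85   0.418  0.599]
twist rad 0.598 units 0.299
```

View pics/c18.png

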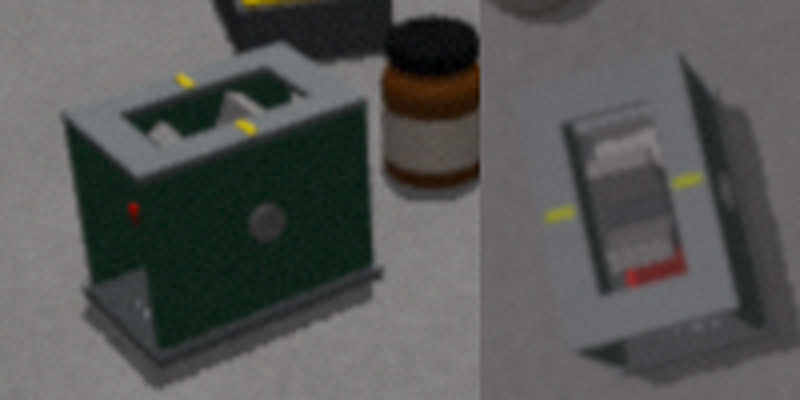

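The adjuster shows red low at the -x end, top crop (655,270). Two steel teeth straddle the middle, at (625,150) and (640,245), so star ≈ -1.6. I move over the slot with fingers shut and turn the jaw axis along the adjuster's y.

>>> move_arm(
  increments=[
    {"grip": 0.5,"linear": [-0.15,0,0.05],"twist": 0},
    {"grip": 1,"linear": [-0.18,0,0.06],"twist": 0},
    {"grip": 1,"linear": [-0.18,0,0.06],"twist": 0},
    {"grip": 1,"linear": [-0.18,0,0.06],"twist": 0},
    {"grip": 1,"linear": [-0.18,0,0.06],"twist": 0},
  ],
)

```text
clock: 62.75
eef_pos: [0.5916, 0.0572, 0.311]
tool_rot: [-0.631, 0.32, -0.253, 0.659]
ft_force: [1.0, 1.0, 0.9]
grip_width: 0.0124
```

>>> move_arm(
  increments=[
    {"grip": 1,"linear": [-0.18,0,0.06],"twist": 0},
    {"grip": 1,"linear": [-0.18,0,0.06],"twist": 0},
    {"grip": 1,"linear": [-0.18,0,0.06],"twist": 0},
    {"grip": 1,"linear": [-0.18,0,0.06],"twist": 0},
    {"grip": 1,"linear": [-0.1,0,0.03],"twist": 0},
  ],
)

```text
clock: 63.25
eef_pos: [0.5181, 0.2189, 0.3324]
tool_rot: [-0.63, 0.319, -0.255, 0.66]
ft_force: [0.5, -0.6, -0.3]
grip_width: 0.0001
```

>>> move_arm(
  increments=[
    {"grip": 1,"linear": [0,0,0],"twist": -0.06},
    {"grip": 1,"linear": [0,0,0],"twist": -0.07},
    {"grip": 1,"linear": [0,0,0],"twist": -0.07},
    {"grip": 1,"linear": [0,0,0],"twist": -0.07},
    {"grip": 1,"linear": [0,0,0],"twist": -0.07},
  ],
)

```text
clock: 63.75
eef_pos: [0.5162, 0.2205, 0.3371]
tool_rot: [-0.68, 0.067, -0.021, 0.73]
ft_force: [-0.6, -0.4, 0.2]
grip_width: 0.0003
```

>>> move_arm(
  increments=[
    {"grip": 1,"linear": [0,0,0],"twist": -0.07},
    {"grip": 1,"linear": [0,0,0],"twist": -0.07},
    {"grip": 1,"linear": [0,0,0],"twist": 0},
    {"grip": 1,"linear": [0,0,0],"twist": 0},
    {"grip": 1,"linear": [0,0,0],"twist": 0},
  ],
)

```text
clock: 64.25
eef_pos: [0.5168, 0.2178, 0.34]
tool_rot: [-0.676, -0.038, 0.075, 0.732]
ft_force: [0.3, 0.1, -0.5]
grip_width: -0.0001
```

```bash
cat >> h.py <<'E'
AX=np.array([.99,.1414,0]);AY=np.array([-.1414,.99,0]);AC=np.array([.5441,.2519,0])
def adj(x,y,z): return AC+AX*x+AY*y+np.array([0,0,z])
def where():
    o=bot.get_obs(); p=np.array(o["eef_pos"])-AC; print("adj frame mm",(1000*np.array([p@AX,p@AY,p[2]])).round(1))
E
python3 - <<'E'
from fr import *
from m import red
go(adj(-.002,0,.15),1.714); where()
im,d=bot.camera("top"); P=cloud("top",d); cv2.imwrite("pics/t19.png",im)
m=red(im.astype(int))&(np.mgrid[:420,:560][1]>340); print("red px",m.sum())
m&=(P[...,2]>.15)&(P[...,2]<.176); q=P[m]; r=np.hypot(q[:,0]-.578,q[:,1]+.248); print(len(q), "bbox",q[:,:2].min(0),q[:,:2].max(0)); q=q[(r>.02)&(r<.042)]; A=np.c_[q[:,:2]-[.578,-.248],np.ones(len(q))]; print("cap plane",np.linalg.lstsq(A,q[:,2],rcond=None)[0].round(4))
E
```

```text
t 64.25 tcp [0.5168 0.2178 0.34  ] q [-0.676 -0.038  0.075  0.732] F [ 0.3  0.1 -0.5] w -0.0001
tool y [-0.0576  0.0756 -0.9955] q6 0.189
d local m [0.039  0.1902 0.0133] units [0.195 0.951 0.067]
twist rad 0.019 units 0.009
adj frame mm [-31.9 -29.9 340. ]
red px 1170
1019 bbox [ 0.53771923 -0.28991757] [ 0.62258228 -0.20447094]
cap plane [-2.300e-03  1.000e-04  1.653e-01]
```

The cap is home, with a flat flange at z=165 mm centred on the column. Next I descend towards the slot.

>>> move_arm(
  increments=[
    {"grip": 1,"linear": [0.1,0,0.035],"twist": 0},
    {"grip": 1,"linear": [0.095,0,0.035],"twist": 0},
    {"grip": 1,"linear": [0,0.15,0],"twist": 0},
    {"grip": 1,"linear": [0,0.15,0],"twist": 0},
    {"grip": 1,"linear": [0,0.15,0],"twist": 0},
  ],
)

```text
clock: 64.8
eef_pos: [0.5534, 0.2465, 0.2537]
tool_rot: [-0.675, -0.041, 0.067, 0.734]
ft_force: [0.4, 0.5, -0.3]
grip_width: -0.0
```

>>> move_arm(
  increments=[
    {"grip": 1,"linear": [0,0.15,0],"twist": 0},
    {"grip": 1,"linear": [0,0.15,0],"twist": 0},
    {"grip": 1,"linear": [0,0.1,0],"twist": 0},
    {"grip": 1,"linear": [0,0,0],"twist": 0},
    {"grip": 1,"linear": [0,0,0],"twist": 0},
  ],
)

```text
clock: 65.3
eef_pos: [0.5465, 0.252, 0.1661]
tool_rot: [-0.676, -0.036, 0.068, 0.733]
ft_force: [-1.1, 0.1, 0.4]
grip_width: 0.0002
```

```bash
python3 - <<'E'
from fr import *
where(); go(adj(-.002,0,.102),1.714)
E
```

```text
adj frame mm [  2.4  -0.2 166.1]
t 65.3 tcp [0.5465 0.252  0.1661] q [-0.676 -0.036  0.068  0.733] F [-1.1  0.1  0.4] w 0.0002
tool y [-0.0523  0.077  -0.9957] q6 0.238
d local m [-0.0018  0.0641 -0.0052] units [-0.009  0.32  -0.026]
twist rad 0.006 units 0.003
```

>>> move_arm(
  increments=[
    {"grip": 1,"linear": [-0.009,0.05,-0.026],"twist": 0},
    {"grip": 1,"linear": [0,0.08,0],"twist": 0},
    {"grip": 1,"linear": [0,0.08,0],"twist": 0},
    {"grip": 1,"linear": [0,0.06,0],"twist": 0},
    {"grip": 1,"linear": [0,0,0],"twist": 0},
  ],
)

```text
clock: 65.8
eef_pos: [0.547, 0.2507, 0.1157]
tool_rot: [-0.675, -0.039, 0.064, 0.734]
ft_force: [-1.0, -0.4, -0.6]
grip_width: 0.0001
```

```bash
python3 - <<'E'
from fr import *
where(); go(adj(.036,0,.102),1.714)
E
```

```text
adj frame mm [  2.7  -1.6 115.7]
t 65.8 tcp [0.547  0.2507 0.1157] q [-0.675 -0.039  0.064  0.734] F [-1.  -0.4 -0.6] w 0.0001
tool y [-0.0408  0.081  -0.9959] q6 0.239
d local m [0.0337 0.0128 0.0003] units [0.168 0.064 0.002]
twist rad 0.003 units 0.002
```

>>> move_arm(
  increments=[
    {"grip": 1,"linear": [0,0.06,0],"twist": 0},
    {"grip": 1,"linear": [0.04,0,0],"twist": 0},
    {"grip": 1,"linear": [0.05,0,0],"twist": 0},
    {"grip": 1,"linear": [0.05,0,0],"twist": 0},
    {"grip": 1,"linear": [0,0,0],"twist": 0},
  ],
)

```text
clock: 66.3
eef_pos: [0.5712, 0.2557, 0.1059]
tool_rot: [-0.674, -0.036, 0.066, 0.735]
ft_force: [0.6, 0.2, 0.2]
grip_width: 0.0002
```

```bash
python3 - <<'E'
from fr import *
where(); go(adj(.036,0,.102),1.714)
E
```

```text
adj frame mm [ 2.730e+01 -1.000e-01  1.059e+02]
t 66.3 tcp [0.5712 0.2557 0.1059] q [-0.674 -0.036  0.066  0.735] F [0.6 0.2 0.2] w 0.0002
tool y [-0.0485  0.0818 -0.9955] q6 0.229
d local m [ 0.0088  0.0035 -0.0002] units [ 0.044  0.018 -0.001]
twist rad 0.004 units 0.002
```

>>> move_arm(
  increments=[
    {"grip": 1,"linear": [0.05,0.015,0],"twist": 0},
    {"grip": 1,"linear": [0,0,0],"twist": 0},
    {"grip": 1,"linear": [0,-0.1,0],"twist": 0},
    {"grip": 1,"linear": [0,-0.15,0],"twist": 0},
    {"grip": 1,"linear": [0,-0.15,0],"twist": 0},
  ],
)

```text
clock: 66.8
eef_pos: [0.5823, 0.2497, 0.1809]
tool_rot: [-0.675, -0.034, 0.069, 0.733]
ft_force: [0.6, -0.1, -0.6]
grip_width: 0.0
```

>>> move_arm(
  increments=[
    {"grip": 1,"linear": [-0.12,-0.1,0],"twist": 0},
    {"grip": 1,"linear": [-0.15,0,0],"twist": 0},
    {"grip": 1,"linear": [-0.1,0,0],"twist": 0},
    {"grip": 1,"linear": [0,0,0],"twist": 0},
    {"grip": 1,"linear": [0,0,0],"twist": 0},
  ],
)

```text
clock: 67.3
eef_pos: [0.5141, 0.2377, 0.2142]
tool_rot: [-0.674, -0.041, 0.061, 0.735]
ft_force: [-0.2, 0.2, -0.7]
grip_width: 0.0002
```

```bash
cat > star.py <<'E'
from fr import *
from m import red
def star():
    where()
    for n in("side","top"):
        im,d=bot.camera(n); P=cloud(n,d); cv2.imwrite(f"pics/{n}_{bot.get_obs()['clock']:.1f}.png",im)
        L=(P-AC); x=L@AX;y=L@AY;z=L[...,2]
        m=(abs(x)<.06)&(abs(y)<.022)&(z>.05)&(z<.14)
        r=red(im.astype(int))&(abs(x)<.09)&(abs(y)<.06)&(z>.03)&(z<.15)
        if r.sum(): print(n,"red",r.sum(),np.c_[x,y,z][0:0] if 0 else (1000*np.array([np.median(x[r]),np.median(y[r]),np.percentile(z[r],90)])).round())
        h=[(k,int(1000*np.percentile(z[m&(abs(x*1000-k)<3)],85)),int((m&(abs(x*1000-k)<3)).sum())) for k in range(-54,55,6) if (m&(abs(x*1000-k)<3)).sum()>3]; print(n,h)
E
python3 - <<'E'
from star import *
star(); go(adj(-.02,0,.102),1.714)
E
```

```text
adj frame mm [-31.7  -9.8 214.2]
side [(-54, 128, 24), (-6, 125, 41), (0, 125, 18), (6, 125, 13), (48, 127, 27), (54, 127, 19)]
top []
t 67.4 tcp [0.5144 0.2378 0.2137] q [-0.674 -0.041  0.061  0.735] F [ 1.  -0.4  0.6] w -0.0001
tool y [-0.0346  0.0849 -0.9958] q6 0.24
d local m [ 0.0139  0.1118 -0.0002] units [ 0.069  0.559 -0.001]
twist rad 0.002 units 0.001
```

The tooth at x≈0 has its top at 125 mm, so it is upright and star ≈ -1.05. Stroke 2 goes behind this tooth.

>>> move_arm(
  increments=[
    {"grip": 1,"linear": [0.05,0,0],"twist": 0},
    {"grip": 1,"linear": [0,0.12,0],"twist": 0},
    {"grip": 1,"linear": [0,0.12,0],"twist": 0},
    {"grip": 1,"linear": [0,0.08,0],"twist": 0},
    {"grip": 1,"linear": [0,0,0],"twist": 0},
  ],
)

```text
clock: 67.9
eef_pos: [0.5278, 0.2455, 0.1462]
tool_rot: [-0.674, -0.041, 0.059, 0.735]
ft_force: [-1.4, 0.1, 0.6]
grip_width: 0.0003
```

```bash
python3 - <<'E'
from star import *
where(); go(adj(-.024,0,.103),1.714)
E
```

```text
adj frame mm [-17.   -4.  146.2]
t 67.9 tcp [0.5278 0.2455 0.1462] q [-0.674 -0.041  0.059  0.735] F [-1.4  0.1  0.6] w 0.0003
tool y [-0.0314  0.0853 -0.9959] q6 0.246
d local m [-0.0061  0.0435  0.0001] units [-0.031  0.218  0.001]
twist rad 0.0 units 0.0
```

>>> move_arm(
  increments=[
    {"grip": 1,"linear": [-0.033,0.0,0],"twist": 0},
    {"grip": 1,"linear": [0,0.08,0],"twist": 0},
    {"grip": 1,"linear": [0,0.08,0],"twist": 0},
    {"grip": 1,"linear": [0,0.06,0],"twist": 0},
    {"grip": 1,"linear": [0,0,0],"twist": 0},
  ],
)

```text
clock: 68.4
eef_pos: [0.5226, 0.2491, 0.1044]
tool_rot: [-0.673, -0.043, 0.057, 0.736]
ft_force: [-0.1, -0.4, -0.2]
grip_width: -0.0001
```

```bash
python3 - <<'E'
from star import *
where(); go(adj(.029,0,.102),1.714)
E
```

```text
adj frame mm [-21.6   0.3 104.4]
t 68.4 tcp [0.5226 0.2491 0.1044] q [-0.673 -0.043  0.057  0.736] F [-0.1 -0.4 -0.2] w -0.0001
tool y [-0.0265  0.0872 -0.9958] q6 0.256
d local m [ 0.0507  0.0016 -0.0005] units [ 0.253  0.008 -0.002]
twist rad -0.001 units -0.0
```

>>> move_arm(
  increments=[
    {"grip": 1,"linear": [0.04,0.008,0],"twist": 0},
    {"grip": 1,"linear": [0.06,0,0],"twist": 0},
    {"grip": 1,"linear": [0.06,0,0],"twist": 0},
    {"grip": 1,"linear": [0.05,0,0],"twist": 0},
    {"grip": 1,"linear": [0,0,0],"twist": 0},
  ],
)

```text
clock: 68.9
eef_pos: [0.5585, 0.2548, 0.103]
tool_rot: [-0.673, -0.037, 0.063, 0.736]
ft_force: [0.7, -0.4, 0.5]
grip_width: -0.0001
```

```bash
python3 - <<'E'
from star import *
where(); go(adj(.031,0,.101),1.714)
E
```

```text
adj frame mm [ 14.6   0.8 103. ]
t 68.9 tcp [0.5585 0.2548 0.103 ] q [-0.673 -0.037  0.063  0.736] F [ 0.7 -0.4  0.5] w -0.0001
tool y [-0.0433  0.0856 -0.9954] q6 0.238
d local m [ 0.0164  0.0014 -0.001 ] units [ 0.082  0.007 -0.005]
twist rad 0.001 units 0.0
```

>>> move_arm(
  increments=[
    {"grip": 1,"linear": [0.04,0.007,0],"twist": 0},
    {"grip": 1,"linear": [0.04,0,0],"twist": 0},
    {"grip": 1,"linear": [0,0,0],"twist": 0},
    {"grip": 1,"linear": [0,-0.08,0],"twist": 0},
    {"grip": 1,"linear": [0,-0.15,0],"twist": 0},
  ],
)

```text
clock: 69.4
eef_pos: [0.5751, 0.2527, 0.1449]
tool_rot: [-0.674, -0.035, 0.066, 0.735]
ft_force: [-0.0, 0.3, -0.1]
grip_width: -0.0002
```

>>> move_arm(
  increments=[
    {"grip": 1,"linear": [0,-0.2,0],"twist": 0},
    {"grip": 1,"linear": [-0.1,-0.2,0],"twist": 0},
    {"grip": 1,"linear": [-0.15,-0.1,0],"twist": 0},
    {"grip": 1,"linear": [-0.15,0,0],"twist": 0},
    {"grip": 1,"linear": [0,0,0],"twist": 0},
  ],
)

```text
clock: 69.9
eef_pos: [0.5061, 0.2328, 0.2577]
tool_rot: [-0.673, -0.042, 0.058, 0.736]
ft_force: [-0.8, 0.6, -0.3]
grip_width: 0.0002
```

```bash
python3 - <<'E'
from star import *
star(); go(adj(-.03,0,.15),1.714)
im,_=bot.camera("side"); b,_=bot.camera("top"); cv2.imwrite("pics/c20.png",cv2.resize(np.hstack([im[140:240,170:290],b[185:285,140:220]]),None,fx=4,fy=4,interpolation=2))
E
```

```text
adj frame mm [-40.3 -13.5 257.7]
side red 51 [ -3.  -2. 125.]
side [(-54, 127, 25), (-6, 124, 47), (0, 125, 20), (48, 127, 25), (54, 127, 21)]
top []
t 70.0 tcp [0.5089 0.2335 0.2575] q [-0.672 -0.043  0.057  0.737] F [0.2 0.4 0.2] w 0.0
tool y [-0.0266  0.089  -0.9957] q6 0.239
d local m [0.0089 0.1081 0.0033] units [0.044 0.541 0.017]
twist rad -0.001 units -0.001
```

View pics/c20.png

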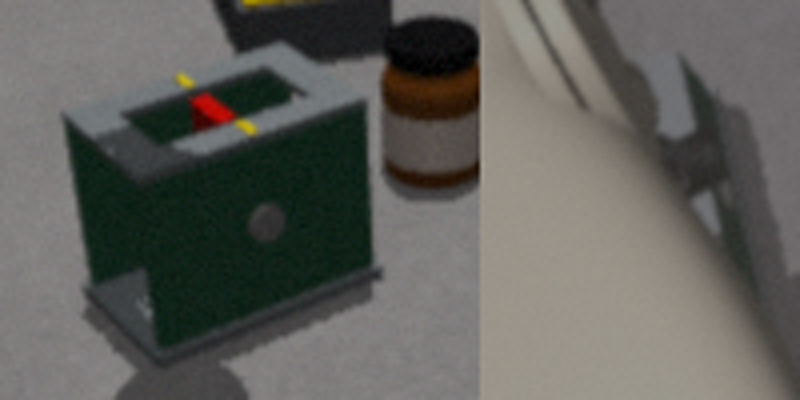

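The red tooth stands upright in line with the yellow marks: red at crop (214,108), marks line through (216,104), median x ≈ -3 mm. I do a final check and hand in.

```bash
python3 - <<'E'
from star import *
im,d=bot.camera("side"); P=cloud("side",d); L=P-AC; x=L@AX; y=L@AY
r=red(im.astype(int))&(abs(x)<.05)&(abs(y)<.022)&(L[...,2]>.119); print("red top x mm",(1000*x[r]).min().round(),(1000*x[r]).max().round(),r.sum())
im,d=bot.camera("top"); P=cloud("top",d)
m=red(im.astype(int))&(P[...,2]>.15)&(P[...,2]<.18)&(P[...,1]<-.1); q=P[m]; print("cap bbox centre",(q[:,:2].min(0)+q[:,:2].max(0))/2)
rr=np.hypot(q[:,0]-.578,q[:,1]+.248); q=q[(rr>.02)&(rr<.042)]; print("cap plane",np.linalg.lstsq(np.c_[q[:,:2]-[.578,-.248],np.ones(len(q))],q[:,2],rcond=None)[0].round(4))
st(); bot.job_done()
E
```

```text
red top x mm -8.0 4.0 51
cap bbox centre [ 0.66328285 -0.19507428]
cap plane [ 0.0024 -0.0011  0.1653]
t 70.2 tcp [0.5088 0.2333 0.2549] q [-0.673 -0.041  0.059  0.736] F [0.2 0.6 0.1] w -0.0002
tool y [-0.0316  0.0873 -0.9957] q6 0.239
the job is handed in; nothing more can be done
```

The job is done and handed in at about 70 s.

**What I did**
- I stood the cap on the bench.
- I dropped the blue support and all four white frits flat into the tube. The support jammed in the mouth at first and I freed it by pressing its high edge down. One frit had been knocked towards the adjuster, so I dragged it clear and gripped it again.
- I put the cap back on the tube.
- I wound the star wheel in two strokes.

**Last checks**
- **Cap:** the flange is flat at z ≈ 165 mm (nominal 166 mm). It was centred within about 2 mm of the column axis when measured just after it was put back.
- **Stack:** the discs lay flat, with the top at about 113 mm before winding.
- **Red tooth:** it spans x ≈ -8 to +4 mm in line with the yellow marks, about 0.04 rad from upright.
- **Arm:** it is clear of everything, with forces near zero.

**Check that disagreed**
- The final cap outline centre read (0.663, -0.195), well off the tube. I put that down to another red thing, probably the wash bottle's top, being in the colour mask. The plane fit over the cap agreed with the earlier reading.

I did not take a separate picture of the wash bottle, jar and tube rack at the end.

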